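# Hold a glass prism cell in the tester's light path

## Robot

A 6-joint arm with a two-finger parallel gripper is mounted at the origin on the work surface. World frame = base frame: x ahead of the robot, y to its left, z up, the work surface at z = 0. Lengths are in m, angles in rad, forces in N, time in s.
With the tool pointing down it reaches from about 0.325 to 0.9 m from the base axis. Payload 6.1 kg.
Tool frame: the origin (TCP) lies at the very end of the fingers, on their centre line; the grasp point (between the pads) lies 19 mm behind it; z points along the fingers, y is the direction in which the jaws open and shut (so a half turn about z gives the same grasp; the last joint's range is limited). The gripper opens to 87 mm and grips with 3 to 60 N. Pads are 19 mm wide; open, the fingers measure 117 mm over their backs; the gripper's body (75 mm by 190 mm) begins 51 mm behind the grasp point.
Start: joints at [-0.126, 0.22, 1.526, -0, 1.395, -0.126], TCP at [0.625, -0, 0.223] pointing down, gripper open.
Joint ranges: [-2.98, 2.98], [-0.91, 2.08], [0.09, 2.57], [-1.24, 4.39], [0.2, 2.65], [-2.68, 2.68]. Speed limits (rad/s): [2.57, 2.57, 3.01, 3.14, 3.14, 3.14].

## Interface

Orientations are given as a unit quaternion [x, y, z, w].
In Python, from rig import bot gives the robot as it stands.
- The arm moves only by the tool play_rows, never from a script. Its argument "targets" is a list that holds one entry, the list of rows, each a list of 5 numbers: the shift along the tool's x, y, z in mm, then the turn about the tool's z in rad, then the gripper's target within -1 to 1 (fully open at 1, half-way at 0, shut at -1). A call has 1 to 8 rows; each row is the pose to reach, as a shift and turn from the pose commanded when the call began, along the tool's axes at that moment; what a row does not reach only later rows make up. A row lasts 1/12 s, in which the tool goes at most 41.7 mm and 7.16 degrees, less where a joint would pass 70% of its speed; a pose out of reach is approached as far as the arm can. A call with a gripper value outside its range is refused whole. The fingers move at their own pace and stop on an object; the grip force is fixed at half the most. Time passes only in rows, so rows that repeat a pose let the fingers close. It gives the time, the measured TCP pose, the force and the opening at its end, in the units of the state.
- bot.sense(): the state, without advancing time (a new reading comes with each control period).
- bot.camera(name): name is "scene" or "side" or "wrist"; returns the picture (420x560x3 uint8, red, green, blue); there is no depth.
- bot.camera_params(name): a dict with "fx", "fy", "cx", "cy" (pixels), "pose" (4x4, takes a point from camera to world coordinates). Camera axes: x right, y down, z forward; pixel columns grow to the right and rows downward; lengths in m; the calibration is good to about 2 mm. A picture is of the moment at which its call begins: read the wrist's pose just before it. camera_params takes no time and is no camera call; for the wrist camera it gives the pose at the moment of the call.
- bot.sign_off(): hands the job in, once; it reports no verdict.
The state is a dict: "t": time; "joints": joint angles; "qd": joint speeds; "tau": joint torques, N m; "position": TCP position; "orientation": TCP orientation; "contact_force": force on the tool from outside, world axes, zero at the start; "wrist_torque": the same for the moment, N m; "width": opening from 0.0 (shut) to 1.0 (fully open).
Only numpy, scipy, OpenCV 4.12 (cv2) and the standard library are available. Lean on these libraries where they do the work, as an engineer would, in place of code of your own. Each camera call takes 0.05 s, during which the arm holds its last target.

## Task

First push the grey relay all the way home into the socket of the bench tester and let go of it. Then pick the glass prism cell out of its stand by its two frosted faces only, never touching the clear windows, carry it to the light gate and hold it still and upright midway between the two heads, with the light going squarely in at one clear window and out at the other through the middle of the cell. Finish while still holding it there, carried by the gripper alone, and leave everything else where it stands.

Things in the scene. Friction and masses are not known exactly. Their poses are not given: they have to be found in the camera images.
- tester: Bench tester, fixed: a 230 x 240 x 12 mm aluminium plate; origin at the centre of its underside (on the bench), z up. Above the plate at x -75 mm stands the grey socket block; at x +50 mm stands the light gate; along the x +97 mm edge runs a 30 mm wide, 42 mm high grey control box.
- socket (a point): Centre of the mouth of the rectangular socket hole, in the top face (34 mm above the bench) of the 60 x 52 x 22 mm grey block on the tester. The hole is 32.4 mm along the tester's x by 24.4 mm along its y, 16 mm deep, with a 2 mm chamfer. Axes as the tester's.
- beam (a point): Middle of the light path, 100 mm above the bench. The light runs level along the tester's y axis between two grey heads (36 mm in x, 44 mm in y, 44 mm tall, tops 122 mm above the bench), whose lens faces stand 120 mm apart, 60 mm either side of this point. Axes as the tester's.
- relay: Grey relay, loose, standing upright on the bench on its black plug foot: foot 30 (x) x 22 (y) x 14 mm, above it the body 38 (x) x 30 (y) x 48 mm, 62 mm tall in all, about 80 g. Origin at the centre of the foot's underside, z up. The foot fits the socket with its long side along the tester's x, either way round; fully home the underside of its body rests on the socket block, the foot 14 mm deep.
- stand: Black cell stand, fixed block 130 (x) x 60 (y) x 20 mm, origin at the centre of its underside. Two wells 64 mm apart along x, each 29 x 37 mm and 14 mm deep; the cell stands in one and a metal blank in the other, either way.
- cell: Glass prism cell, loose, upright in a stand well (underside 6 mm above the bench): 26 (x) x 34 (y) x 70 mm tall, about 100 g. Origin at the centre of its underside, z up. The clear windows are the two faces across its x axis (26 mm apart; the clear middle is 24 mm wide in y). The frosted faces are the whitish ones across its y axis (34 mm apart, 24 mm wide, full height). Light must pass along its x axis.
- cell_mid (a point): Middle of the cell, 35 mm above its underside; axes as the cell's. (In the rules cell_c0 is the clear glass, cell_c1 and cell_c2 the frosted sides.)
- blank: Plain aluminium blank 26 x 34 x 46 mm in the stand's other well, not to be moved. Origin at the centre of its underside.
- bracket: Slotted aluminium bracket lying flat, 116 x 30 mm, turned up 35 mm high at one end; bystander. Origin at the centre of the slotted part.
- manifold: Aluminium valve block 50 x 70 x 35 mm with three brass stubs, 49 mm high; bystander, origin under its centre.
- jar: Clear plastic jar, 60 mm across, 70 mm tall; bystander, origin under its centre.
- fan: Small black fan 60 x 60 x 18 mm lying flat; bystander, origin under its centre.
- pulley: Steel pulley 52 mm across, 30 mm tall; bystander, origin under its centre.
- actuator: Aluminium air cylinder 30 x 120 x 34 mm lying along its y axis, with a 50 mm rod at +y; bystander, origin under the barrel's centre.
Mind the look-alikes: they are no part of the job. What is shaped like the relay but blue or purple is not meant.

How it is judged:
By the outcome, as a careful person would: the job done as asked, in the order asked, and still so for the second after the job is handed in, while the arm keeps its last pose, push and grip.
It also fails if it takes over 59 s, if anything falls off the work surface, if the arm or the gripper's body presses on something with over 40 N, if the wrist force passes 120 N, or if a joint passes its speed limit or range.

## Working session

There is one attempt and no reset: what is moved stays moved. The work goes in short steps, Python scripts to look and compute and a tool call to move; the robot and the scene stay as the last step left them, time stands still between calls to the robot, and variables do not carry over. Pictures are saved under pics/ and viewed, and the job is handed in when it is done.

Besides the shell and the picture viewer there is one more tool, called by a JSON object that holds its "fn" and its "kwargs", one argument or row to a line. play_rows: Moves the arm, as the interface text tells. Its arguments: {"type":"object","properties":{"targets":{"type":"array"}},"required":["targets"]}

```bash
ls; mkdir -p pics; python3 - <<'E'
from rig import bot
import cv2,numpy as np
print(bot.sense())
for n in ["scene","side","wrist"]:
    p=bot.camera_params(n); print(n,p["fx"],p["fy"],p["cx"],p["cy"]); print(np.round(p["pose"],4).tolist())
    im=bot.camera(n); cv2.imwrite(f"pics/{n}0.png",im[:,:,::-1])
E
```

```text
pics
{'t': 0.0, 'joints': array([-1.26067105e-01,  2.21251059e-01,  1.52760772e+00,  1.05812045e-05,
        1.39469785e+00, -1.26118034e-01]), 'qd': array([-1.41233798e-03,  1.10585135e-03, -1.39970639e-04,  2.63766490e-04,
       -1.51520823e-04, -2.82305139e-05]), 'tau': array([-1.67445501e-05, -4.94609964e+01, -3.87383544e+01,  6.99962187e-02,
        5.70271199e-02, -1.42064664e-04]), 'position': array([6.24379192e-01, 9.90108781e-05, 2.21423611e-01]), 'orientation': array([ 7.07089093e-01,  7.07123787e-01, -5.97417740e-04, -7.79370421e-04]), 'contact_force': array([ 0.38589886, -0.41917519, -0.57346832]), 'wrist_torque': array([ 0.0163893 , -0.00341164, -0.03620378]), 'width': 0.9972886998892085}
scene 434.95974818538036 434.95974818538036 281.0459685490793 204.77152543093428
[[0.1269, 0.6039, -0.7869, 1.5076], [0.9917, -0.0627, 0.1118, -0.0246], [0.0182, -0.7946, -0.6069, 0.8037], [0.0, 0.0, 0.0, 1.0]]
side 515.7615115643754 515.7615115643754 280.77188517994506 195.25641679965358
[[-0.9783, -0.1177, 0.1704, 0.3696], [-0.207, 0.5688, -0.796, 0.9852], [-0.0032, -0.814, -0.5808, 0.7487], [0.0, 0.0, 0.0, 1.0]]
wrist 333.0488128987878 333.0488128987878 278.1804564162354 210.4784941225708
[[1.0, 0.0024, -0.0024, 0.6248], [0.0016, -0.955, -0.2967, 0.0809], [-0.003, 0.2967, -0.955, 0.3831], [0.0, 0.0, 0.0, 1.0]]
```

View pics/scene0.png

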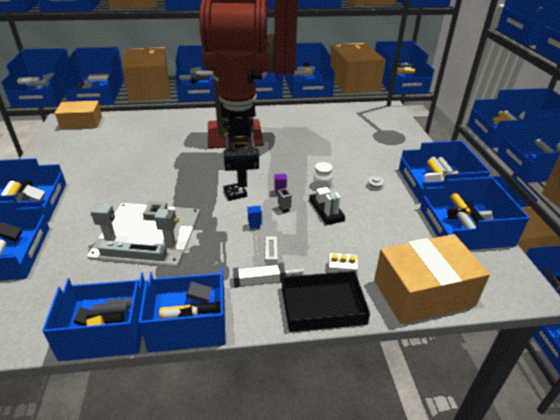

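View pics/side0.png

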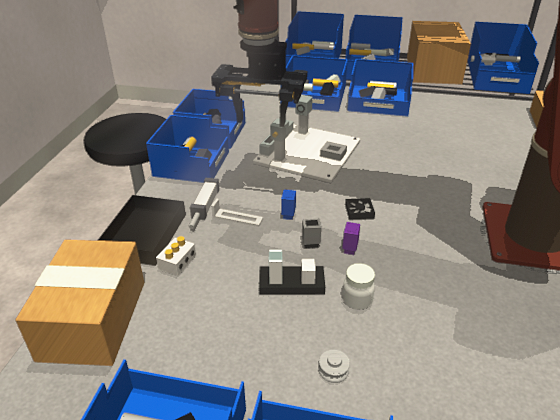

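View pics/wrist0.png

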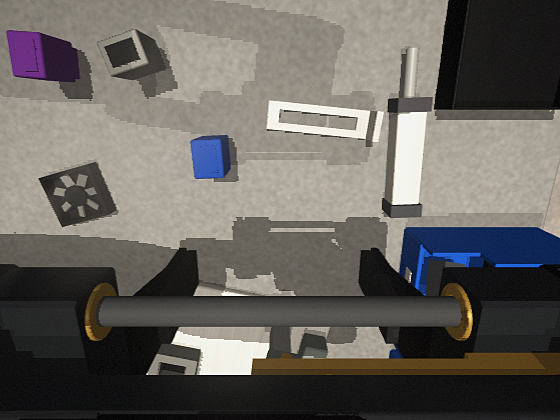

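The wrist view shows the grey relay at about (130,55), and purple (40,55) and blue (210,155) decoys. Scene view: tester at (145,232), relay (285,200), stand with cell and blank (328,205). I'll zoom in next.

```bash
cat > h.py <<'E'
import cv2,numpy as np
from scipy.spatial.transform import Rotation as R
def ray(p,u,v):
    T=np.array(p["pose"]); d=T[:3,:3]@np.array([(u-p["cx"])/p["fx"],(v-p["cy"])/p["fy"],1.]); return T[:3,3],d
def onz(p,u,v,z):
    o,d=ray(p,u,v); return o+d*(z-o[2])/d[2]
def proj(p,X):
    T=np.array(p["pose"]); X=np.atleast_2d(X); c=(X-T[:3,3])@T[:3,:3]
    return np.c_[p["fx"]*c[:,0]/c[:,2]+p["cx"],p["fy"]*c[:,1]/c[:,2]+p["cy"]]
E
python3 - <<'E'
import cv2
a=cv2.imread("pics/scene0.png");b=cv2.imread("pics/side0.png")
def s(n,im,x0,y0,x1,y1,k): cv2.imwrite(n,cv2.resize(im[y0:y1,x0:x1],None,fx=k,fy=k,interpolation=cv2.INTER_CUBIC))
s("pics/z1.png",a,80,190,210,280,6)
s("pics/z2.png",a,220,150,390,280,4.6)
s("pics/z3.png",b,240,80,370,190,5.5 if 0 else 5)
s("pics/z4.png",b,240,180,390,320,4)
E
```

```text
(no output)
```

View pics/z1.png

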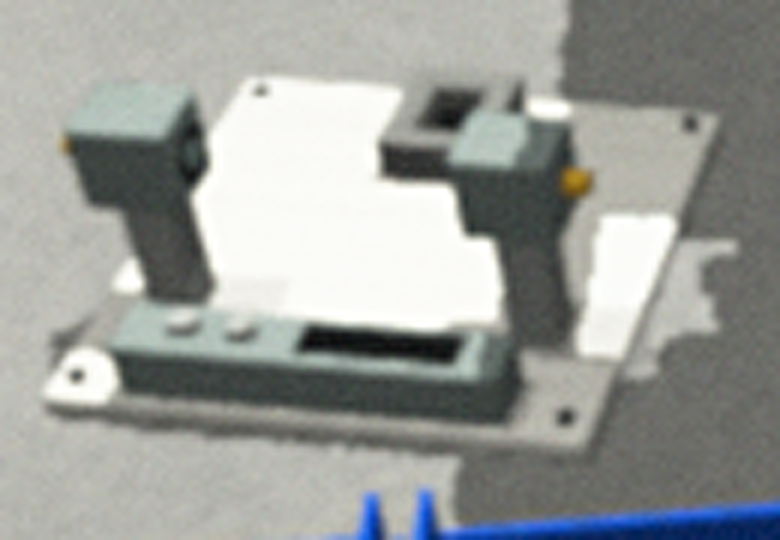

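View pics/z2.png

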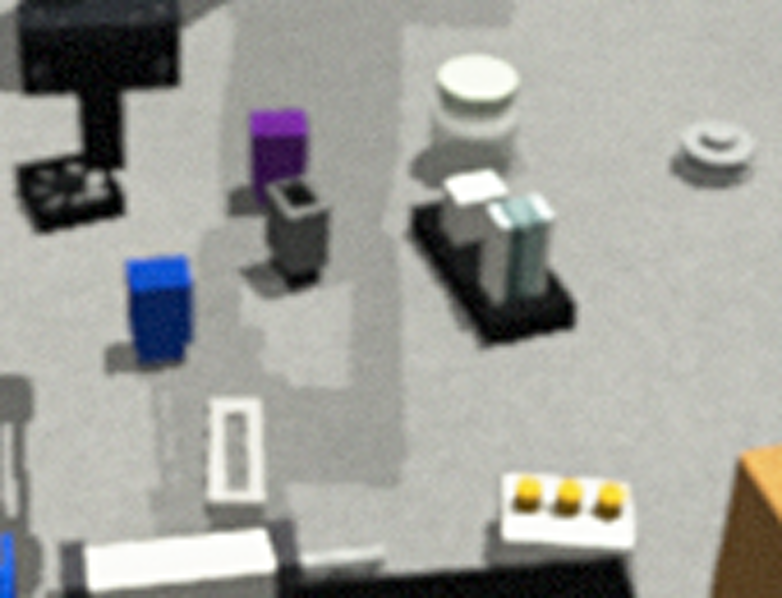

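View pics/z3.png

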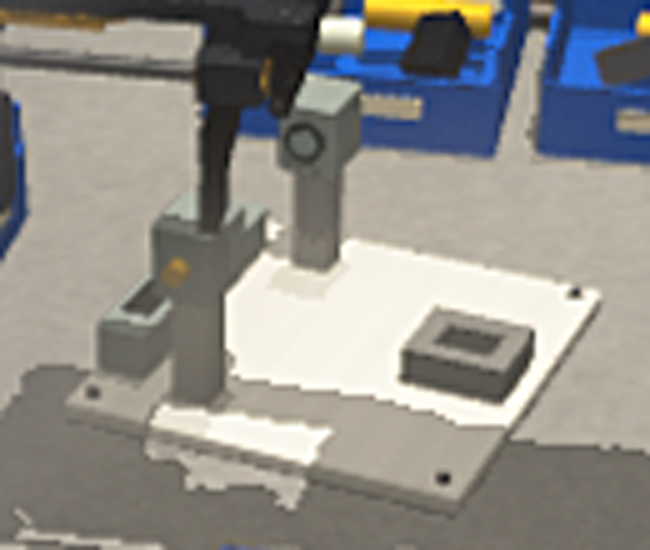

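View pics/z4.png

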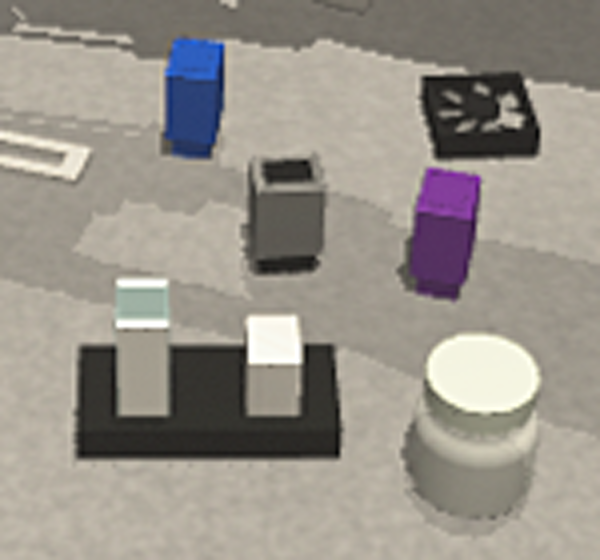

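```bash
python3 - <<'E'
from rig import bot
from h import *
S=bot.camera_params("scene");D=bot.camera_params("side")
def z1(u,v,z):return onz(S,80+u/6,190+v/6,z)
def z2(u,v,z):return onz(S,220+u/4.6,150+v/4.6,z)
def z3(u,v,z):return onz(D,240+u/5,80+v/5,z)
def z4(u,v,z):return onz(D,240+u/4,180+v/4,z)
print("tester scene holes");
H=[z1(*q,.012)[:2] for q in [(261,90),(690,124),(566,416),(77,376)]];print(np.round(H,4))
print("side holes",[np.round(z3(*q,.012)[:2],4) for q in [(574,292),(443,478),(92,391)]])
print("socket block top scene",[np.round(z1(*q,.034)[:2],4) for q in [(408,82),(522,92),(380,145)]])
print("socket side",[np.round(z3(*q,.034)[:2],4) for q in [(434,308),(533,330),(505,372),(403,348)]])
print("socket hole side",[np.round(z3(*q,.034)[:2],4) for q in [(450,325),(502,337),(490,357),(434,345)]])
print("headtops side",[np.round(z3(*q,.122)[:2],4) for q in [(310,78),(362,88),(340,122),(282,110)]])
print("relay top scene",[np.round(z2(*q,.062)[:2],4) for q in [(268,187),(308,178),(328,205),(288,218)]])
print("relay top side",[np.round(z4(*q,.062)[:2],4) for q in [(255,157),(315,155),(325,188),(251,190)]])
print("cell top scene",[np.round(z2(*q,.076)[:2],4) for q in [(487,202),(530,194),(553,211),(509,222)]])
print("cell top side",[np.round(z4(*q,.076)[:2],4) for q in [(116,281),(168,281),(170,326),(117,325)]])
print("blank top side",[np.round(z4(*q,.052)[:2],4) for q in [(247,316),(299,317),(301,362),(249,362)]])
print("stand side",[np.round(z4(*q,.02)[:2],4) for q in [(81,346),(333,346),(339,430),(78,430)]])
W=bot.camera_params("wrist")
print("relay wrist",[np.round(onz(W,*q,.062)[:2],4) for q in [(98,54),(130,31),(157,40),(137,80),(113,80)]])
E
python3 - <<'E'
import cv2
a=cv2.imread("pics/wrist0.png")
cv2.imwrite("pics/z5.png",cv2.resize(a[0:110,60:200],None,fx=5,fy=5,interpolation=cv2.INTER_CUBIC))
E
```

```text
tester scene holes
[[ 0.4339 -0.3437]
 [ 0.4833 -0.1332]
 [ 0.6811 -0.1798]
 [ 0.6335 -0.3901]]
side holes [array([ 0.4339, -0.3462]), array([ 0.4823, -0.1355]), array([ 0.6817, -0.1827])]
socket block top scene [array([ 0.4645, -0.2659]), array([ 0.4782, -0.2109]), array([ 0.5128, -0.2733])]
socket side [array([ 0.5068, -0.2725]), array([ 0.4502, -0.2592]), array([ 0.4601, -0.2115]), array([ 0.5174, -0.2255])]
socket hole side [array([ 0.4956, -0.2555]), array([ 0.466 , -0.2482]), array([ 0.4699, -0.2255]), array([ 0.5013, -0.2321])]
headtops side [array([ 0.5957, -0.3673]), array([ 0.5644, -0.36  ]), array([ 0.5693, -0.3138]), array([ 0.6037, -0.3225])]
relay top scene [array([0.4774, 0.1126]), array([0.4701, 0.1394]), array([0.5006, 0.1479]), array([0.5117, 0.121 ])]
relay top side [array([0.5042, 0.1211]), array([0.4729, 0.1128]), array([0.4635, 0.1397]), array([0.5015, 0.1492])]
cell top scene [array([0.5266, 0.2435]), array([0.5209, 0.2721]), array([0.5401, 0.2823]), array([0.5485, 0.2526])]
cell top side [array([0.5511, 0.249 ]), array([0.5263, 0.2438]), array([0.5188, 0.275 ]), array([0.5436, 0.2795])]
blank top side [array([0.4882, 0.2348]), array([0.4629, 0.2303]), array([0.457 , 0.2616]), array([0.4816, 0.2667])]
stand side [array([0.5725, 0.2397]), array([0.4469, 0.2135]), array([0.4357, 0.2714]), array([0.5599, 0.2972])]
relay wrist [array([0.4649, 0.1254]), array([0.4955, 0.1436]), array([0.5182, 0.1366]), array([0.4967, 0.104 ]), array([0.475, 0.104])]
```

View pics/z5.png

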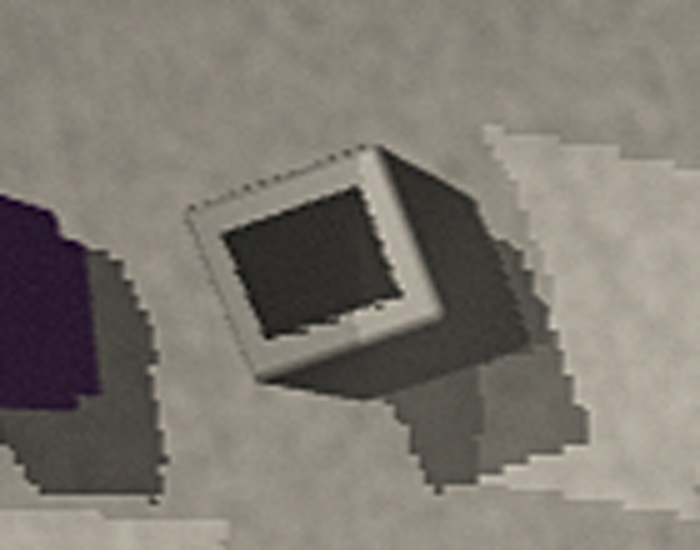

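```bash
python3 - <<'E'
from rig import bot
from h import *
W=bot.camera_params("wrist")
P=np.array([onz(W,60+u/5,v/5,.062)[:2] for u,v in [(188,208),(378,148),(440,315),(258,380)]])
print(P.round(4),P.mean(0))
for i in range(4):
    d=P[(i+1)%4]-P[i];print(np.linalg.norm(d),np.degrees(np.arctan2(d[1],d[0])))
print(proj(W,[[.6244,0,0],[.6244,0,.1],[.6244,0,.2214],[.485,-.246,.034],[0.535,.262,.076]]))
E
```

```text
[[0.4661 0.1353]
 [0.5005 0.1447]
 [0.5082 0.1181]
 [0.4742 0.1073]] [0.48724725 0.12634068]
0.03568726956146662 15.320542483402921
0.027680427516089724 -73.86554935969616
0.03564852862695976 -162.37215947124056
0.029116458313610954 106.22742737943916
[[ 278.59896766  179.37509345]
 [ 278.42420889  202.84007453]
 [ 277.96086813  265.05316184]
 [ 170.4310259   371.47790287]
 [ 155.02006366 -156.42995249]]
```

{"fn": "play_rows", "kwargs": {
  "targets": [
    [[30,-30,10,0.12,1],[60,-60,25,0.24,1],[90,-95,40,0.36,1],[120,-130,55,0.48,1],[128,-137,65,0.6,1],[128,-137,70,0.72,1],[128,-137,70,0.84,1],[128,-137,70,0.96,1]]
  ]
}}

```text
t: 0.82
position: [0.4868, 0.1286, 0.1517]
orientation: [0.954, 0.298, -0.001, -0.0]
contact_force: [0.1, -0.7, 0.8]
width: 1.001
```

```bash
cat >> h.py <<'E'
def st(bot):
    s=bot.sense(); r=R.from_quat(s["orientation"]).as_matrix()
    print("t%.2f"%s["t"],"p",(s["position"]*1000).round(1),"psi %.2f"%np.degrees(np.arctan2(r[1,1],r[0,1])),"tz",r[:,2].round(4),"F",s["contact_force"].round(1),"w %.3f"%s["width"],"j6 %.2f"%s["joints"][5]);return s,r
def snap(bot,name,fn,k=1.0,crop=None):
    s,r=st(bot);p=bot.camera_params(name);im=np.ascontiguousarray(bot.camera(name)[:,:,::-1]);cv2.imwrite("pics/"+fn+".png",im)
    np.save("pics/"+fn+".npy",np.array([p["pose"]]))
    if crop:
        x0,y0,x1,y1=crop; cv2.imwrite("pics/"+fn+"_z.png",cv2.resize(im[y0:y1,x0:x1],None,fx=k,fy=k,interpolation=cv2.INTER_CUBIC))
    return s,r,p,im
def totool(r,d): return (r.T@np.asarray(d))*1000
E
python3 -c "
from rig import bot
from h import *
st(bot)"
```

```text
t0.82 p [486.8 128.6 151.7] psi -55.27 tz [-1.6e-03 -2.0e-04 -1.0e+00] F [ 0.1 -0.7  0.8] w 1.001 j6 1.07
```

Turn 18.7° more (0.33 rad), then look.

{"fn": "play_rows", "kwargs": {
  "targets": [
    [[0,0,0,0.12,1],[0,0,0,0.24,1],[0,0,0,0.33,1],[0,0,0,0.33,1]]
  ]
}}

```text
t: 1.15
position: [0.4877, 0.128, 0.1523]
orientation: [0.99, 0.138, -0.0, -0.0]
contact_force: [-0.4, -0.6, -0.5]
width: 0.999
```

```bash
python3 -c "
from rig import bot
from h import *
snap(bot,'wrist','w1')"
```

```text
t1.15 p [487.7 128.  152.3] psi -74.09 tz [-5.e-04 -0.e+00 -1.e+00] F [-0.4 -0.6 -0.5] w 0.999 j6 1.39
```

View pics/w1.png

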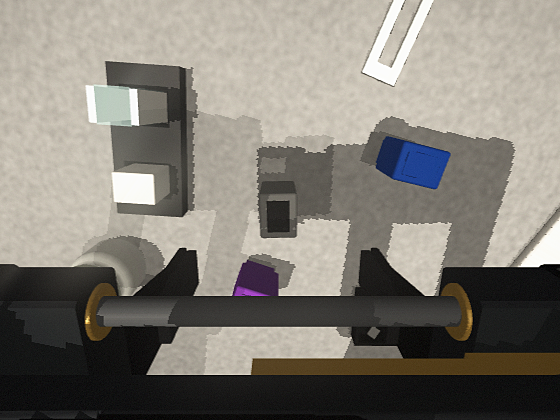

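The relay top is at about (260-296, 193-238), nearly between the fingers. The cell top is at about (88-137, 85-124), frosted edges left and right.

```bash
python3 - <<'E'
import cv2,numpy as np
a=cv2.imread("pics/w1.png")
A=cv2.resize(a[165:255,240:320],None,fx=6,fy=6,interpolation=cv2.INTER_CUBIC)
B=cv2.resize(a[60:150,70:150],None,fx=6,fy=6,interpolation=cv2.INTER_CUBIC)
cv2.imwrite("pics/z6.png",np.hstack([A[:,:390],B[:,:400]]))
E
```

```text
(no output)
```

View pics/z6.png

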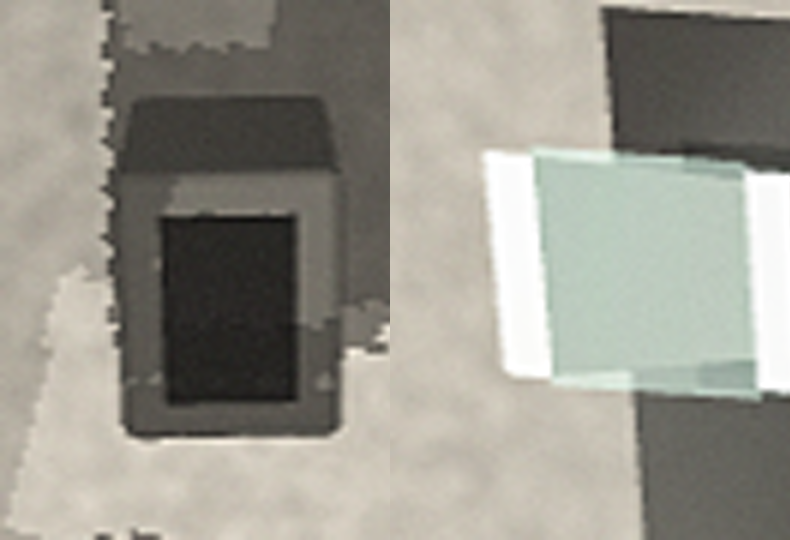

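```bash
python3 - <<'E'
import cv2,numpy as np
from rig import bot
from h import *
s,r=st(bot)
p=bot.camera_params("wrist"); p["pose"]=np.load("pics/w1.npy")[0]
c=np.array([onz(p,240+u/6,165+v/6,.062) for u,v in [(121,170),(342,170),(342,437),(123,437)]])
print(c[:,:2].round(4)); m=c.mean(0); print(m)
for i in range(4):
    d=c[(i+1)%4]-c[i];print(np.linalg.norm(d),np.degrees(np.arctan2(d[1],d[0])))
d=m-s["position"]; print("tool shift",totool(r,d))
a=cv2.imread("pics/w1.png")
cv2.imwrite("pics/z7.png",cv2.resize(a[60:220,70:190],None,fx=5,fy=3.7*5/3.7*0.74,interpolation=cv2.INTER_CUBIC))
print(proj(p,s["position"]))
E
```

```text
t1.20 p [487.8 128.  152.3] psi -73.81 tz [-5.e-04 -1.e-04 -1.e+00] F [ 0.5 -0.5 -0.2] w 1.001 j6 1.39
[[0.5005 0.1452]
 [0.5085 0.1176]
 [0.4728 0.1067]
 [0.4646 0.1352]]
[0.48658171 0.12618711 0.062     ]
0.028718455562455104 -73.99002485751807
0.0373184864470885 -163.03369551178227
0.029680005275771543 106.01606224849765
0.037317978433359246 15.48996062518381
tool shift [-1.59712157  1.38603893 90.31392255]
[[276.20078473 266.15469533]]
```

View pics/z7.png

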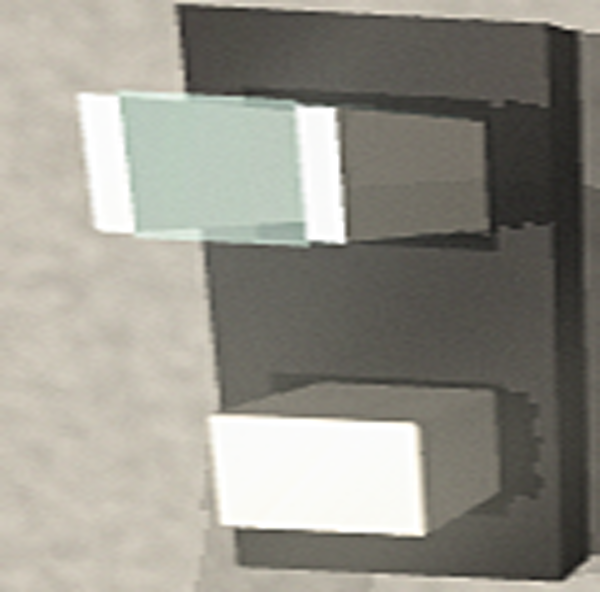

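{"fn": "play_rows", "kwargs": {
  "targets": [
    [[-1.5,1.4,30,0,1],[-1.5,1.4,65,0,1],[-1.5,1.4,95,0,1],[-1.5,1.4,115,0,1],[-1.5,1.4,125,0,1],[-1.5,1.4,125,0,1]]
  ]
}}

```text
t: 1.7
position: [0.4846, 0.126, 0.025]
orientation: [0.99, 0.141, -0.003, -0.0]
contact_force: [-0.4, -0.3, 0.6]
width: 0.999
```

{"fn": "play_rows", "kwargs": {
  "targets": [
    [[0,0,0,0,-0.3],[0,0,0,0,-0.6],[0,0,0,0,-1],[0,0,0,0,-1],[0,0,0,0,-1],[0,0,0,0,-1],[0,0,0,0,-1],[0,0,0,0,-1]]
  ]
}}

```text
t: 2.37
position: [0.487, 0.1263, 0.0277]
orientation: [0.99, 0.14, 0.0, -0.0]
contact_force: [-0.4, -0.1, 0.1]
width: 0.48
```

```bash
python3 -c "
from rig import bot
from h import *
snap(bot,'wrist','w2');snap(bot,'side','s2',4,(240,180,390,320))"
```

```text
t2.37 p [487.  126.3  27.7] psi -73.91 tz [ 2.e-04  0.e+00 -1.e+00] F [-0.4 -0.1  0.1] w 0.480 j6 1.39
t2.42 p [487.  126.2  27.6] psi -73.91 tz [ 1.e-04  0.e+00 -1.e+00] F [ 0.1 -0.7 -0.3] w 0.433 j6 1.39
```

View pics/w2.png

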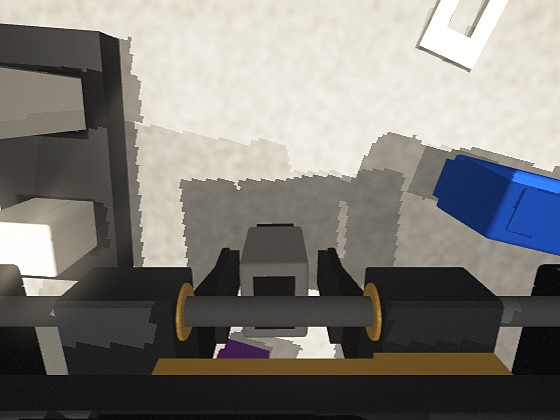

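View pics/s2_z.png

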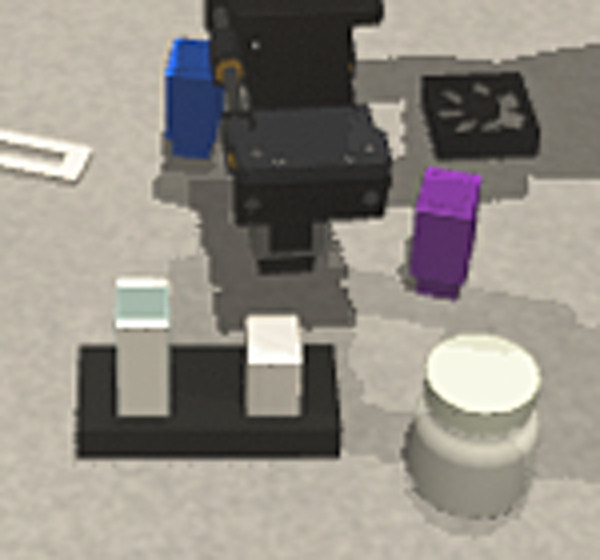

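Relay at (270,270) sits centred between fingers still closing. A few more rows.

{"fn": "play_rows", "kwargs": {
  "targets": [
    [[0,0,0,0,-1],[0,0,0,0,-1],[0,0,0,0,-1],[0,0,0,0,-1]]
  ]
}}

```text
t: 2.8
position: [0.4869, 0.1263, 0.0275]
orientation: [0.99, 0.14, -0.0, -0.0]
contact_force: [0.2, 0.7, -0.2]
width: 0.343
```

```bash
python3 -c "
from rig import bot
from h import *
snap(bot,'wrist','w3',4,(180,190,380,350))"
```

```text
t2.80 p [486.9 126.3  27.5] psi -73.91 tz [-1.e-04  1.e-04 -1.e+00] F [ 0.2  0.7 -0.2] w 0.343 j6 1.39
```

View pics/w3_z.png

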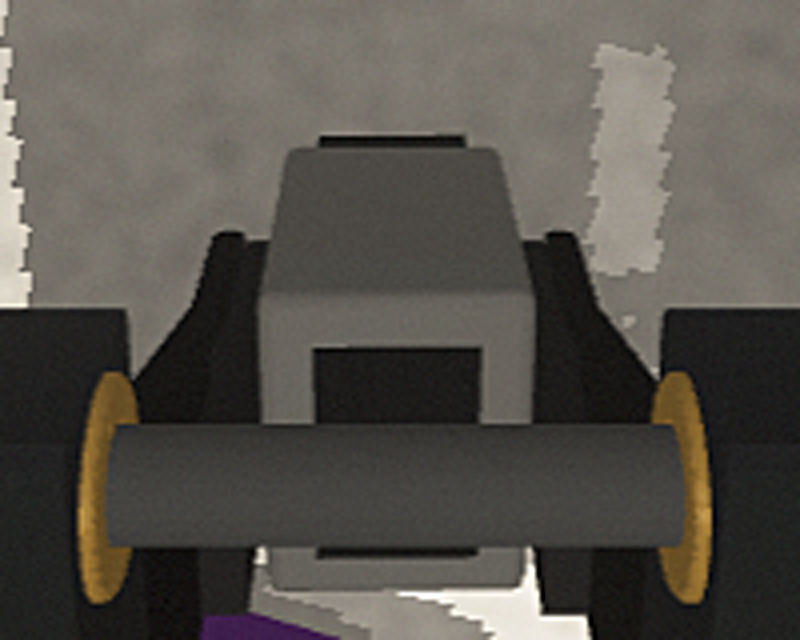

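{"fn": "play_rows", "kwargs": {
  "targets": [
    [[0,0,-10,0,-1],[0,0,-30,0,-1],[0,0,-65,0,-1],[0,0,-100,0,-1],[-10,25,-120,0,-1],[-25,60,-120,0.06,-1],[-43,97,-120,0.12,-1],[-61,134,-120,0.2,-1]]
  ]
}}

```text
t: 3.52
position: [0.4655, -0.0206, 0.1491]
orientation: [0.999, 0.04, 0.001, 0.0]
contact_force: [1.0, -0.3, -0.7]
width: 0.342
```

```bash
python3 -c "
from rig import bot
from h import *
s,r=st(bot)
print(totool(r,np.array([.417,-.23,.15])-s['position']))
p=bot.camera_params('wrist');p['pose']=np.load('pics/w3.npy')[0]
c=np.array([onz(p,180+u/4,190+v/4,.062) for u,v in [(260,295),(534,295),(525,588),(270,588)]])
r3=R.from_euler('z',-73.91,degrees=True).as_matrix()
for q in c: 
  d=q-np.array([.4869,.1263,.0275]); print('toolxy rel', d@np.array([.961,.277,0])*1e3, d@np.array([.277,-.961,0])*1e3)
"
```

```text
t3.52 p [465.5 -20.6 149.1] psi -85.43 tz [ 2.2e-03 -7.0e-04 -1.0e+00] F [ 1.  -0.3 -0.7] w 0.342 j6 1.28
[-64.99577005 204.85360766  -0.87569488]
toolxy rel 18.553812334522036 -12.856537563417286
toolxy rel 18.61358055134144 15.968226311464793
toolxy rel -18.027566533097378 16.169388758249962
toolxy rel -18.093641900814905 -12.748860810497003
```

{"fn": "play_rows", "kwargs": {
  "targets": [
    [[-12,37,-5,0.1,-1],[-24,74,-5,0.2,-1],[-36,111,-5,0.31,-1],[-48,148,-5,0.31,-1],[-58,182,-5,0.31,-1],[-65,205,-5,0.31,-1],[-65,205,-5,0.31,-1],[-65,205,-5,0.31,-1]]
  ]
}}

```text
t: 4.18
position: [0.4168, -0.23, 0.153]
orientation: [0.993, -0.116, 0.0, -0.0]
contact_force: [0.1, 0.3, -2.3]
width: 0.342
```

```bash
python3 -c "
from rig import bot
from h import *
snap(bot,'wrist','w4')"
```

```text
t4.18 p [ 416.8 -230.   153. ] psi -103.31 tz [ 2.e-04  0.e+00 -1.e+00] F [ 0.1  0.3 -2.3] w 0.342 j6 1.13
```

View pics/w4.png

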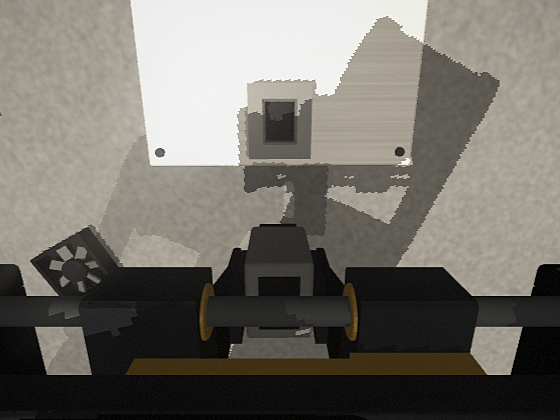

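The socket hole is at about (279,121), the block at (247-315, 82-158), and plate holes at (160,152) and (400,152). I'll zoom to measure it precisely.

```bash
python3 - <<'E'
import cv2,numpy as np
a=cv2.imread("pics/w4.png")
cv2.imwrite("pics/z8.png",cv2.resize(a[70:170,225:335],None,fx=6,fy=6,interpolation=cv2.INTER_CUBIC))
E
```

```text
(no output)
```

View pics/z8.png

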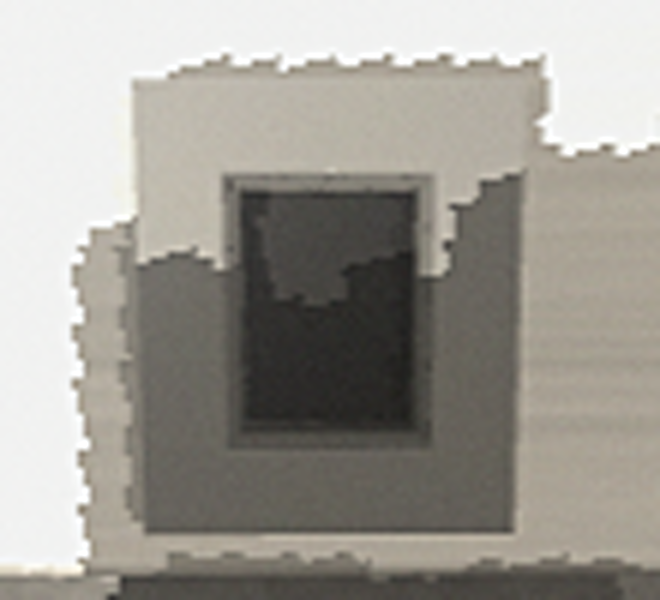

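```bash
python3 - <<'E'
import cv2,numpy as np
from rig import bot
from h import *
s,r=st(bot)
p=bot.camera_params("wrist"); p["pose"]=np.load("pics/w4.npy")[0]
for nm,q,z in [("mouth",[(222,175),(435,175),(430,448),(229,448)],.034),("block",[(135,80),(525,80),(515,530),(142,530)],.034),("holes",[((160-225)*6,(152.3-70)*6),((400-225)*6,(152-70)*6)],.012)]:
    c=np.array([onz(p,225+u/6,70+v/6,z) for u,v in q]);m=c.mean(0)
    print(nm,m.round(4),"tool",totool(r,m-s["position"]).round(2))
    for i in range(len(q)):
        d=c[(i+1)%len(q)]-c[i];print("  %.4f %.2f"%(np.linalg.norm(d),np.degrees(np.arctan2(d[1],d[0]))))
E
```

```text
t4.23 p [ 417.  -228.9  152.8] psi -103.22 tz [-0.e+00  5.e-04 -1.e+00] F [-0.3  0.6 -0.9] w 0.344 j6 1.13
mouth [ 0.4842 -0.2484  0.034 ] tool [ 69.94   3.67 118.79]
  0.0284 -103.22
  0.0359 166.66
  0.0278 76.78
  0.0359 -12.50
block [ 0.4845 -0.2485  0.034 ] tool [ 70.18   3.7  118.79]
  0.0513 -103.22
  0.0591 167.18
  0.0523 76.78
  0.0591 -13.84
holes [ 0.4579 -0.2425  0.012 ] tool [ 42.95   3.95 140.79]
  0.2166 -103.15
  0.2166 76.85
```

```bash
python3 - <<'E'
import cv2,numpy as np
a=cv2.imread("pics/w4.png")
cv2.imwrite("pics/z9.png",cv2.resize(a[215:350,225:335],None,fx=4.4*1.25,fy=4.4,interpolation=cv2.INTER_CUBIC))
from rig import bot
from h import *
for i in range(5): st(bot)
for i in (1,2,3,4):
    P=np.load(f"pics/w{i}.npy")[0]; print(P[:3,3].round(4),P[:3,2].round(4))
E
```

```text
t4.23 p [ 417.  -228.9  152.8] psi -103.22 tz [-0.e+00  5.e-04 -1.e+00] F [-0.3  0.6 -0.9] w 0.344 j6 1.13
t4.23 p [ 417.  -228.9  152.8] psi -103.22 tz [-0.e+00  5.e-04 -1.e+00] F [-0.3  0.6 -0.9] w 0.344 j6 1.13
t4.23 p [ 417.  -228.9  152.8] psi -103.22 tz [-0.e+00  5.e-04 -1.e+00] F [-0.3  0.6 -0.9] w 0.344 j6 1.13
t4.23 p [ 417.  -228.9  152.8] psi -103.22 tz [-0.e+00  5.e-04 -1.e+00] F [-0.3  0.6 -0.9] w 0.344 j6 1.13
t4.23 p [ 417.  -228.9  152.8] psi -103.22 tz [-0.e+00  5.e-04 -1.e+00] F [-0.3  0.6 -0.9] w 0.344 j6 1.13
[0.5668 0.1494 0.3138] [-0.2873 -0.0817 -0.9544]
[0.5658 0.1479 0.1893] [-0.2863 -0.0825 -0.9546]
[0.5658 0.1479 0.1891] [-0.2867 -0.0824 -0.9545]
[ 0.4966 -0.25    0.3146] [-0.2903  0.0683 -0.9545]
```

View pics/z9.png

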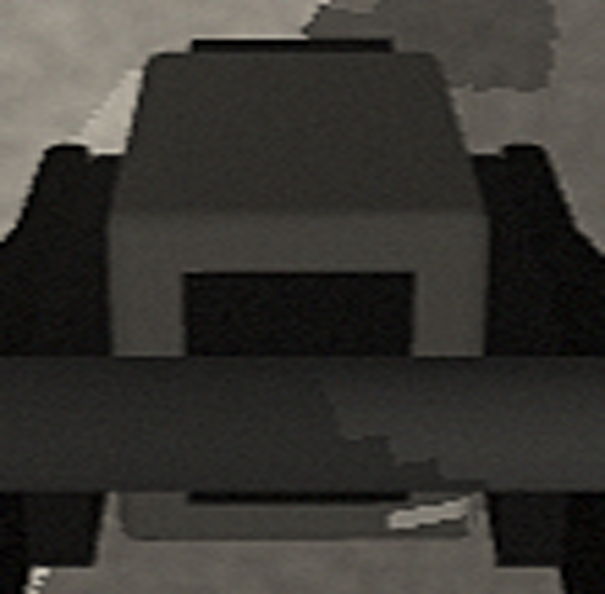

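```bash
python3 - <<'E'
from rig import bot
from h import *
s,r=st(bot)
p=bot.camera_params("wrist"); p["pose"]=np.load("pics/w4.npy")[0]
c=np.array([onz(p,225+u/5.5,215+v/4.4,.1875) for u,v in [(109,212),(488,212),(472,538),(122,538)]])
b=np.array([onz(p,225+u/5.5,215+v/4.4,.1875-.048) for u,v in [(145,53),(445,53)]])
print(c[:,:2].round(4),c.mean(0),b.round(4))
m=np.array([.48435,-.24845,.034])
print(totool(r,m-c.mean(0)))
E
```

```text
t4.23 p [ 417.  -228.9  152.8] psi -103.22 tz [-0.e+00  5.e-04 -1.e+00] F [-0.3  0.6 -0.9] w 0.344 j6 1.13
[[ 0.4385 -0.2219]
 [ 0.4319 -0.2502]
 [ 0.3959 -0.2415]
 [ 0.4025 -0.2134]] [ 0.41720723 -0.23176696  0.1875    ] [[ 0.4373 -0.2206  0.1395]
 [ 0.4303 -0.2504  0.1395]]
[ 69.20435025   0.96983413 153.48792426]
```

{"fn": "play_rows", "kwargs": {
  "targets": [
    [[30,0.5,0,0,-1],[60,1,0,0,-1],[69.3,1,20,0,-1],[69.3,1,50,0,-1],[69.3,1,75,0,-1],[69.3,1,82,0,-1],[69.3,1,82,0,-1]]
  ]
}}

```text
t: 4.82
position: [0.4829, -0.2429, 0.068]
orientation: [0.994, -0.113, -0.003, -0.002]
contact_force: [0.4, 0.5, -0.8]
width: 0.338
```

```bash
python3 -c "
from rig import bot
from h import *
snap(bot,'wrist','w5',3.5,(170,150,390,320));snap(bot,'side','s5',6,(290,100,390,180));snap(bot,'scene','c5',6,(110,180,230,270))"
```

```text
t4.82 p [ 482.9 -242.9   68. ] psi -103.03 tz [-0.0048  0.0036 -1.    ] F [ 0.4  0.5 -0.8] w 0.338 j6 1.19
t4.87 p [ 484.1 -244.2   70.1] psi -103.05 tz [-0.0018  0.0015 -1.    ] F [-0.3  0.5 -0. ] w 0.343 j6 1.19
t4.92 p [ 485.2 -245.2   71.6] psi -103.07 tz [ 7.e-04 -4.e-04 -1.e+00] F [ 0.5 -0.   0.4] w 0.342 j6 1.19
```

View pics/w5_z.png

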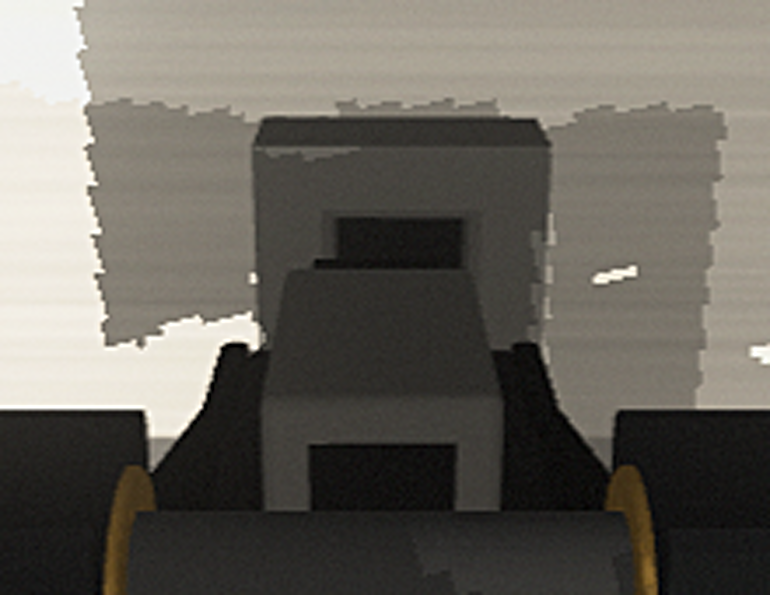

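View pics/s5_z.png

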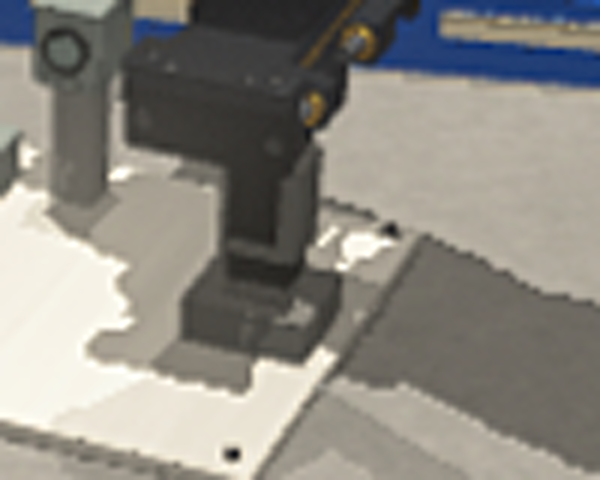

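```bash
python3 -c "
from rig import bot
from h import *
snap(bot,'wrist','w6',3.5,(170,150,390,320));st(bot)"
```

```text
t4.97 p [ 485.7 -245.9   72.4] psi -103.08 tz [ 0.0022 -0.0015 -1.    ] F [ 0.5 -0.6 -0.8] w 0.343 j6 1.19
t5.02 p [ 485.9 -246.2   72.8] psi -103.10 tz [ 0.0029 -0.002  -1.    ] F [-0.8  0.3 -1. ] w 0.345 j6 1.19
```

View pics/w6_z.png

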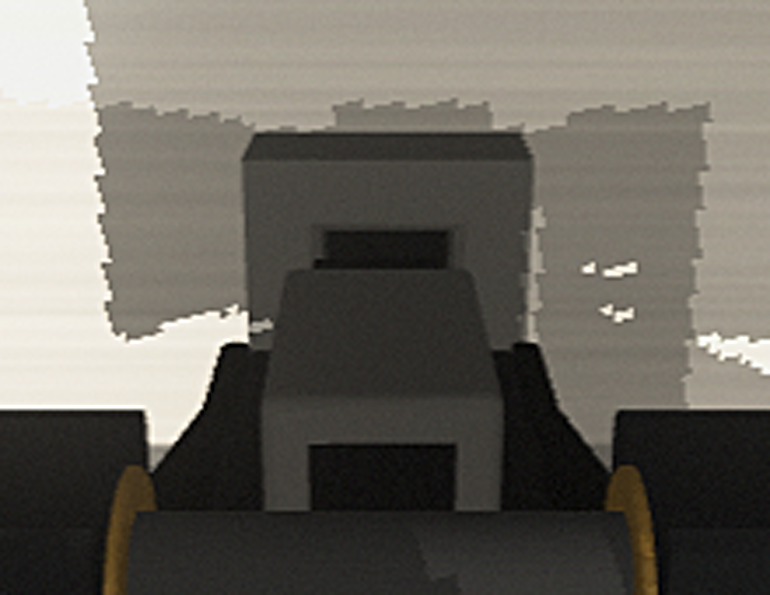

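{"fn": "play_rows", "kwargs": {
  "targets": [
    [[0,0,0,0,-1],[0,0,0,0,-1],[0,0,0,0,-1]]
  ]
}}

```text
t: 5.27
position: [0.485, -0.2461, 0.0716]
orientation: [0.993, -0.114, 0.001, 0.0]
contact_force: [0.2, 0.8, -0.9]
width: 0.345
```

```bash
python3 -c "
from rig import bot
from h import *
snap(bot,'wrist','w7',3.5,(170,150,390,320));st(bot)"
```

```text
t5.27 p [ 485.  -246.1   71.6] psi -103.14 tz [ 0.0014 -0.001  -1.    ] F [ 0.2  0.8 -0.9] w 0.345 j6 1.19
t5.32 p [ 484.8 -246.1   71.3] psi -103.15 tz [ 1.1e-03 -7.0e-04 -1.0e+00] F [ 1.1  0.4 -0.7] w 0.341 j6 1.19
```

View pics/w7_z.png

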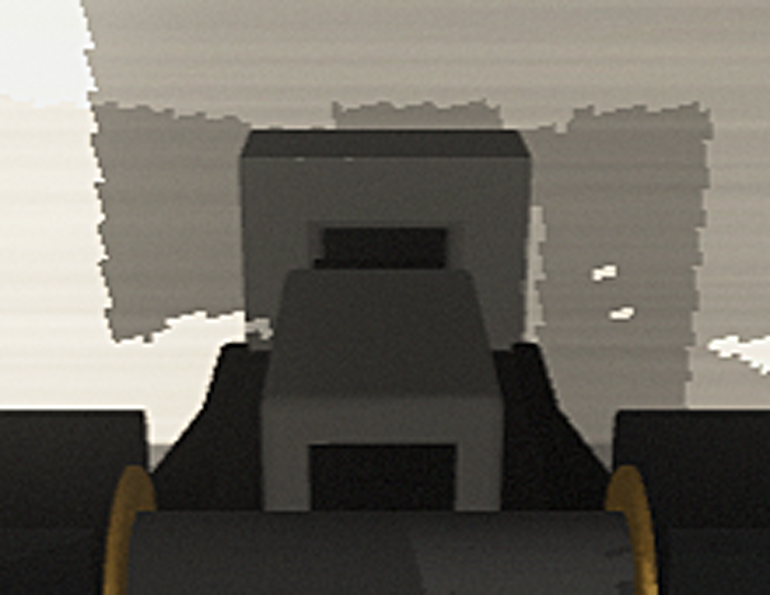

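```bash
python3 - <<'E'
from rig import bot
from h import *
s,r=st(bot)
p=bot.camera_params("wrist"); p["pose"]=np.load("pics/w7.npy")[0]
Z=p["pose"][2][3]
f=lambda q,z:np.array([onz(p,170+u/3.5,150+v/3.5,z) for u,v in q])
cam0=p["pose"][:3,3]
def tl(X): return np.round([totool(r,x-s["position"]) for x in X],2)
print("block far edge",tl(f([(240,157),(531,157)],.034)), "side",tl(f([(246,320),(525,340)],.034)))
print("mouth outer far",tl(f([(308,222),(462,222)],.034)))
print("relay top front",tl(f([(263,395),(503,395)],Z-.1271)),"bottom front",tl(f([(288,268),(472,268)],Z-.1271-.048)))
E
```

```text
t5.32 p [ 484.8 -246.1   71.3] psi -103.15 tz [ 1.1e-03 -7.0e-04 -1.0e+00] F [ 1.1  0.4 -0.7] w 0.341 j6 1.19
block far edge [[ 30.33 -23.29  37.34]
 [ 30.4   28.06  37.37]] side [[ -0.69 -23.23  37.31]
 [ -4.61  28.36  37.33]]
mouth outer far [[ 18.3  -11.49  37.33]
 [ 18.34  16.16  37.35]]
relay top front [[ 19.72 -12.7  -34.87]
 [ 19.76  16.11 -34.85]] bottom front [[ 18.37 -13.29  13.13]
 [ 18.41  16.1   13.15]]
```

{"fn": "play_rows", "kwargs": {
  "targets": [
    [[0.2,0.7,0,0,-1],[0.2,0.7,3,0,-1],[0.2,0.7,6,0,-1],[0.2,0.7,9,0,-1],[0.2,0.7,12,0,-1],[0.2,0.7,14,0,-1],[0.2,0.7,16,0,-1],[0.2,0.7,16,0,-1]]
  ]
}}

```text
t: 5.98
position: [0.4842, -0.2462, 0.0539]
orientation: [0.993, -0.114, -0.0, -0.0]
contact_force: [-0.1, -0.3, -0.8]
width: 0.34
```

```bash
python3 -c "
from rig import bot
from h import *
snap(bot,'wrist','w8',3.5,(170,150,390,320));st(bot)"
```

```text
t5.98 p [ 484.2 -246.2   53.9] psi -103.13 tz [-8.e-04  6.e-04 -1.e+00] F [-0.1 -0.3 -0.8] w 0.340 j6 1.18
t6.03 p [ 484.3 -246.3   54.2] psi -103.13 tz [-5.e-04  4.e-04 -1.e+00] F [ 0.4  0.5 -0.7] w 0.336 j6 1.18
```

View pics/w8_z.png

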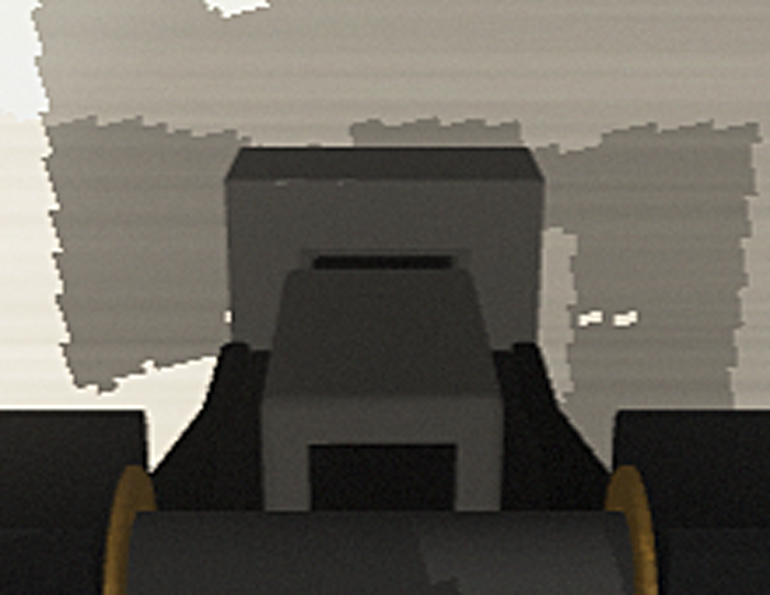

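The foot is entering freely, with no contact force. Press down the rest.

{"fn": "play_rows", "kwargs": {
  "targets": [
    [[0,0,3,0,-1],[0,0,5,0,-1],[0,0,7,0,-1],[0,0,8,0,-1],[0,0,9,0,-1],[0,0,9,0,-1]]
  ]
}}

```text
t: 6.53
position: [0.4847, -0.2464, 0.0473]
orientation: [0.993, -0.114, -0.0, -0.0]
contact_force: [-5.5, 4.3, 14.0]
width: 0.342
```

```bash
python3 -c "
from rig import bot
from h import *
snap(bot,'wrist','w9',3.5,(170,150,390,320));st(bot)"
```

```text
t6.53 p [ 484.7 -246.4   47.3] psi -103.12 tz [-2.e-04  2.e-04 -1.e+00] F [-5.5  4.3 14. ] w 0.342 j6 1.18
t6.58 p [ 484.7 -246.4   47.3] psi -103.12 tz [-2.e-04  2.e-04 -1.e+00] F [-5.8  3.8 13. ] w 0.343 j6 1.18
```

View pics/w9_z.png

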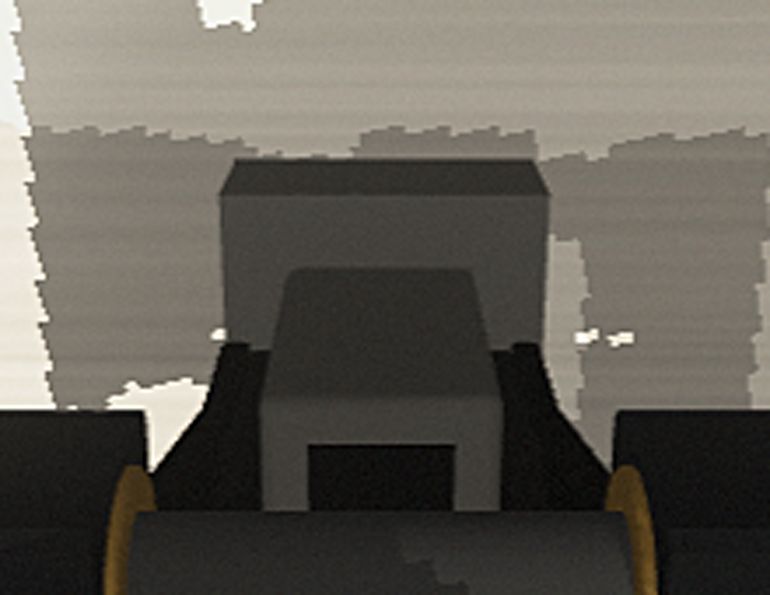

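Reading 47.3 mm with 14 N of upward reaction, which matches home (47.5). One slightly firmer press, then release.

{"fn": "play_rows", "kwargs": {
  "targets": [
    [[0,0,2,0,-1],[0,0,2,0,-1],[0,0,0,0,-1],[0,0,-1,0,-1]]
  ]
}}

```text
t: 6.92
position: [0.485, -0.2467, 0.0474]
orientation: [0.993, -0.114, 0.001, 0.0]
contact_force: [-0.5, 1.0, -0.8]
width: 0.34
```

{"fn": "play_rows", "kwargs": {
  "targets": [
    [[0,0,0,0,0.2],[0,0,0,0,0.2],[0,0,0,0,0.2],[0,0,0,0,0.2],[0,0,0,0,0.2]]
  ]
}}

```text
t: 7.33
position: [0.4844, -0.2464, 0.0462]
orientation: [0.993, -0.114, -0.0, -0.0]
contact_force: [-0.4, 0.1, -0.7]
width: 0.578
```

```bash
python3 -c "
from rig import bot
from h import *
snap(bot,'wrist','w10',3.5,(170,150,390,320));st(bot)"
```

```text
t7.33 p [ 484.4 -246.4   46.2] psi -103.13 tz [-5.e-04  3.e-04 -1.e+00] F [-0.4  0.1 -0.7] w 0.578 j6 1.18
t7.38 p [ 484.4 -246.4   46.3] psi -103.14 tz [-4.e-04  2.e-04 -1.e+00] F [0.4 0.8 0.1] w 0.590 j6 1.18
```

View pics/w10_z.png

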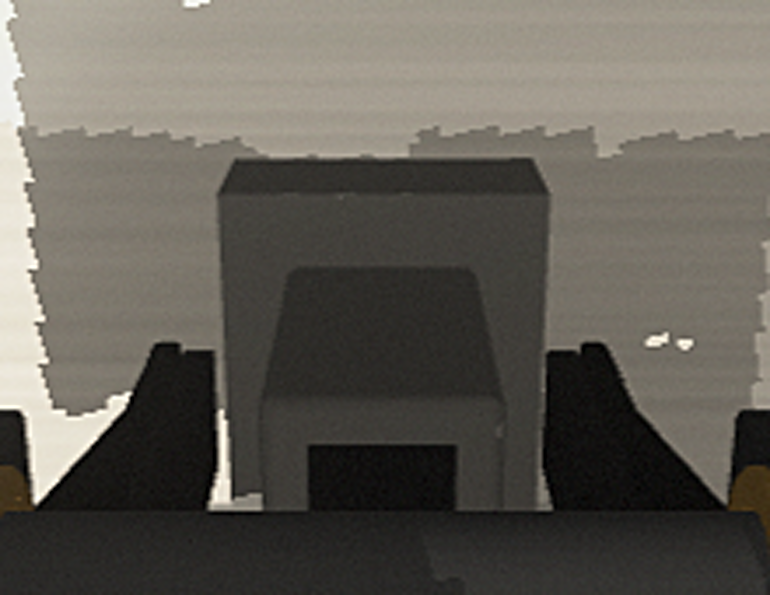

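{"fn": "play_rows", "kwargs": {
  "targets": [
    [[0,0,-10,0,0.2],[0,0,-30,0,0.5],[0,0,-65,0,1],[-5,0,-105,0,1],[-25,0,-135,0,1],[-45,0,-150,0,1],[-45,0,-150,0,1]]
  ]
}}

```text
t: 7.97
position: [0.4408, -0.2372, 0.202]
orientation: [0.993, -0.114, 0.003, 0.002]
contact_force: [1.4, -1.0, -0.2]
width: 0.951
```

```bash
python3 -c "
from rig import bot
from h import *
snap(bot,'wrist','w11',4,(200,80,380,230));snap(bot,'side','s11',6,(290,100,390,180));snap(bot,'scene','c11',6,(110,180,230,270))"
```

```text
t7.97 p [ 440.8 -237.2  202. ] psi -103.14 tz [ 0.0054 -0.0048 -1.    ] F [ 1.4 -1.  -0.2] w 0.951 j6 1.15
t8.02 p [ 441.2 -237.   199.8] psi -103.17 tz [ 0.0045 -0.0035 -1.    ] F [-0.3 -1.3 -0.2] w 0.971 j6 1.15
t8.07 p [ 441.1 -236.6  198. ] psi -103.16 tz [ 0.0026 -0.0017 -1.    ] F [ 1.  -0.4 -0.8] w 0.982 j6 1.15
```

View pics/w11.png

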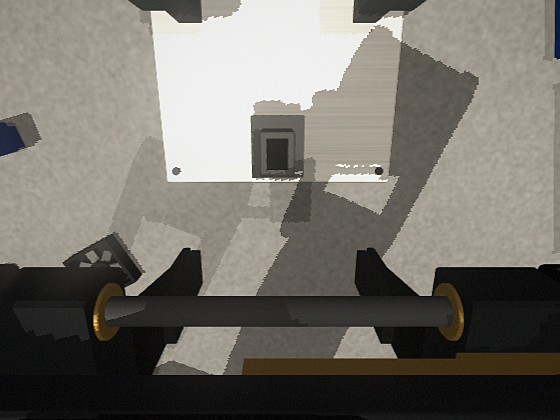

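View pics/s11_z.png

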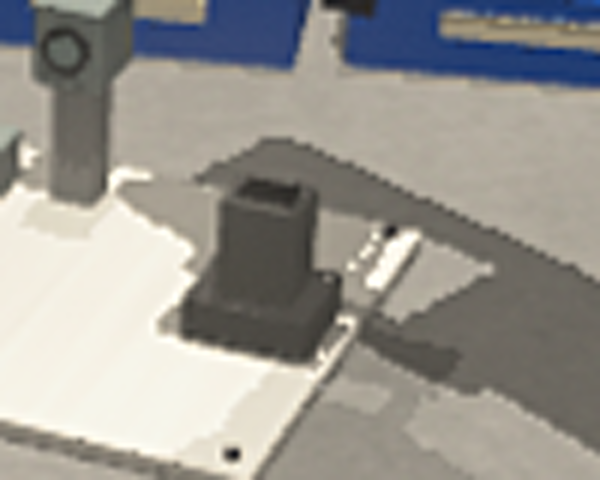

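View pics/c11_z.png

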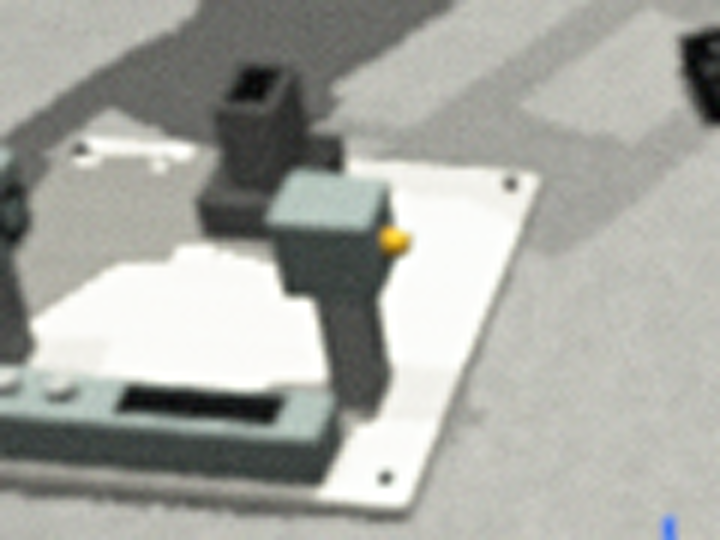

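The relay is seated and upright in the socket (side view: body directly on the block at (265,255)). On to the cell.

{"fn": "play_rows", "kwargs": {
  "targets": [
    [[-1,-25,0,-0.04,1],[-3,-62,0,-0.1,1],[-5,-102,0,-0.15,1],[-7,-142,0,-0.2,1],[-8,-182,0,-0.25,1],[-10,-222,0,-0.3,1],[-11,-262,0,-0.35,1],[-13,-302,0,-0.4,1]]
  ]
}}

```text
t: 8.78
position: [0.4963, 0.0631, 0.1948]
orientation: [0.996, 0.087, -0.001, -0.0]
contact_force: [0.7, -0.5, -0.1]
width: 0.995
```

```bash
python3 -c "
from rig import bot
from h import *
s,r=st(bot)
p=bot.camera_params('wrist');p['pose']=np.load('pics/w1.npy')[0]
c=np.array([onz(p,70+u/5,60+v/3.7,.076) for u,v in [(78,93),(336,107),(345,243),(98,232)]]);print(c.round(4),c.mean(0))
m=c.mean(0)-.0015*np.array([.277,-.961,0]);print(m)
for i in range(4):
    d=c[(i+1)%4]-c[i];print(np.linalg.norm(d),np.degrees(np.arctan2(d[1],d[0])))
m[2]=.19
print(totool(r,m-s['position']))
"
```

```text
t8.78 p [496.3  63.1 194.8] psi -80.07 tz [-2.6e-03  2.0e-04 -1.0e+00] F [ 0.7 -0.5 -0.1] w 0.995 j6 1.37
[[0.5441 0.2772 0.076 ]
 [0.5513 0.2436 0.076 ]
 [0.5278 0.2388 0.076 ]
 [0.5203 0.2719 0.076 ]] [0.53587212 0.25788328 0.076     ]
[0.53545662 0.25932478 0.076     ]
0.03434379846504263 -77.98078716355283
0.02402683712354777 -168.2545667810594
0.03397762631434081 102.63549210949829
0.024393338078402636 12.614250718020417
[  72.40178431 -186.51017021    4.74527966]
```

{"fn": "play_rows", "kwargs": {
  "targets": [
    [[14,-38,0,-0.02,1],[28,-76,0,-0.045,1],[43,-112,0,-0.045,1],[58,-150,0,-0.045,1],[68,-175,0,-0.045,1],[72.5,-186.5,0,-0.045,1],[72.5,-186.5,0,-0.045,1],[72.5,-186.5,0,-0.045,1]]
  ]
}}

```text
t: 9.45
position: [0.5357, 0.2567, 0.1948]
orientation: [0.994, 0.108, -0.001, 0.001]
contact_force: [-0.2, -0.1, -0.7]
width: 0.999
```

```bash
python3 -c "
from rig import bot
from h import *
bot.camera('side');bot.camera('side')
snap(bot,'wrist','w12',6,(225,140,335,240));st(bot)"
```

```text
t9.55 p [536.1 255.5 195.6] psi -77.69 tz [-0.0016 -0.0011 -1.    ] F [ 0.4 -1.1  0.2] w 1.000 j6 1.67
t9.60 p [536.3 255.4 196. ] psi -77.73 tz [-1.e-03 -8.e-04 -1.e+00] F [-0.1 -0.5  0.2] w 1.001 j6 1.67
```

View pics/w12.png

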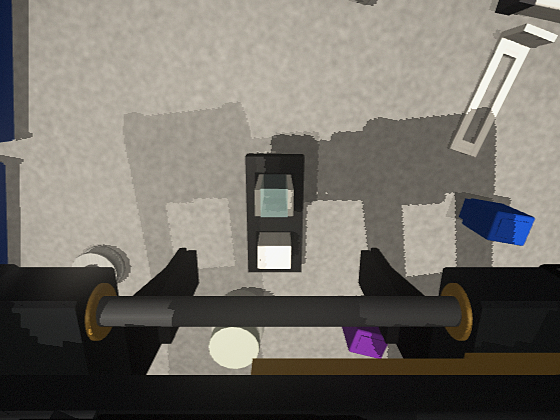

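View pics/w12_z.png

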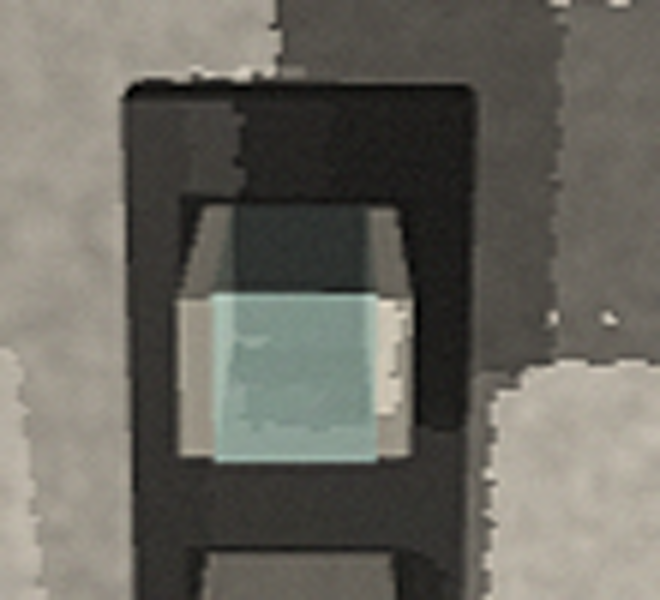

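{"fn": "play_rows", "kwargs": {
  "targets": [
    [[0,0,0,0,1],[0,0,0,0,1],[0,0,0,0,1]]
  ]
}}

```text
t: 9.85
position: [0.5366, 0.2561, 0.1969]
orientation: [0.994, 0.107, 0.0, -0.0]
contact_force: [-0.4, -0.2, 0.8]
width: 0.997
```

```bash
python3 -c "
from rig import bot
from h import *
s,r,p,im=snap(bot,'wrist','w13',6,(225,140,335,240));s2,r=st(bot)
for i in (3,4,7,8,9,10,13):
    P=np.load(f'pics/w{i}.npy')[0]
    print(i,P[:3,3].round(4))
"
```

```text
t9.85 p [536.6 256.1 196.9] psi -77.71 tz [ 5.e-04  1.e-04 -1.e+00] F [-0.4 -0.2  0.8] w 0.997 j6 1.67
t9.90 p [536.6 256.3 196.8] psi -77.70 tz [ 5.e-04  1.e-04 -1.e+00] F [-0.1 -0.4  0.7] w 0.999 j6 1.67
3 [0.5658 0.1479 0.1891]
4 [ 0.4966 -0.25    0.3146]
7 [ 0.5647 -0.2657  0.2333]
8 [ 0.5642 -0.266   0.2154]
9 [ 0.5647 -0.2661  0.2088]
10 [ 0.5643 -0.2661  0.2077]
13 [0.6167 0.2724 0.3584]
```

View pics/w13_z.png

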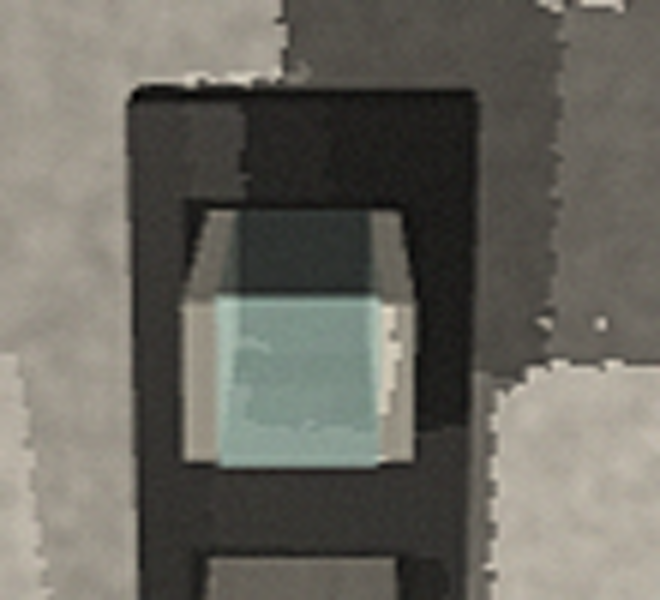

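```bash
python3 - <<'E'
from rig import bot
from h import *
s,r=st(bot)
p=bot.camera_params("wrist"); p["pose"]=np.load("pics/w13.npy")[0]
c=np.array([onz(p,225+u/6,140+v/6,.076) for u,v in [(183,297),(416,299),(414,463),(185,463)]]);m=c.mean(0)
print(c.round(4),m); print("tool",totool(r,m-s["position"]),"bias-corr y-1.5")
for i in range(4):
    d=c[(i+1)%4]-c[i];print(np.linalg.norm(d),np.degrees(np.arctan2(d[1],d[0])))
c=np.array([onz(p,225+u/6,140+v/6,.020) for u,v in [(130,92),(478,92)]]);print(totool(r,c.mean(0)-s["position"]))
E
```

```text
t9.90 p [536.6 256.3 196.8] psi -77.70 tz [ 5.e-04  1.e-04 -1.e+00] F [-0.1 -0.4  0.7] w 0.999 j6 1.67
[[0.5451 0.2771 0.076 ]
 [0.552  0.244  0.076 ]
 [0.5275 0.2386 0.076 ]
 [0.5202 0.2719 0.076 ]] [0.53621059 0.2578852  0.076     ]
tool [-8.51956888e-02 -1.63933957e+00  1.20842893e+02] bias-corr y-1.5
0.03383978767965564 -78.11833937506827
0.025110766610894616 -167.47309692641792
0.034120618403629864 102.38983736132099
0.025411798506141288 11.889085072201476
[ 34.52314674  -1.38051726 176.85964598]
```

```bash
python3 - <<'E'
from rig import bot
from h import *
s,r=st(bot)
p=bot.camera_params("wrist"); p["pose"]=np.load("pics/w13.npy")[0]
print("jar",totool(r,onz(p,233,347,.07)-s["position"]))
for u,v in [(187,249),(370,249)]:
    print("finger front tip",totool(r,onz(p,u,v,s["position"][2])-s["position"]))
im=cv2.imread("pics/w13.png");cv2.imwrite("pics/z10.png",cv2.resize(im[230:340,140:420],None,fx=2.8,fy=2.8,interpolation=cv2.INTER_CUBIC))
E
```

```text
t9.90 p [536.6 256.3 196.8] psi -77.70 tz [ 5.e-04  1.e-04 -1.e+00] F [-0.1 -0.4  0.7] w 0.999 j6 1.67
jar [-157.17868877  -45.56243155  126.76752326]
finger front tip [ 9.95816531e+00 -4.67962715e+01  5.52718335e-03]
finger front tip [1.01078447e+01 4.97031530e+01 4.14093186e-03]
```

View pics/z10.png

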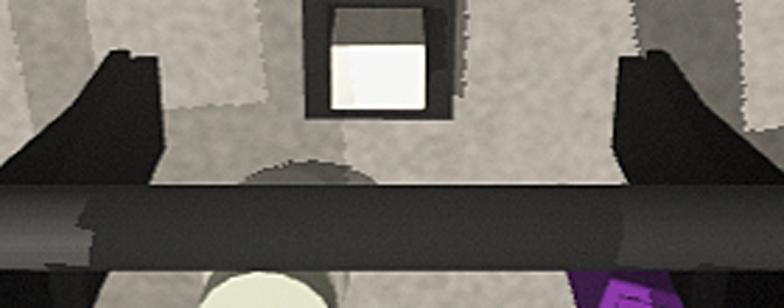

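The finger tips measure a +1.45 mm camera bias in tool y, which confirms the correction. Descend.

{"fn": "play_rows", "kwargs": {
  "targets": [
    [[-0.2,-3.1,20,0,1],[-0.2,-3.1,50,0,1],[-0.2,-3.1,80,0,1],[-0.2,-3.1,100,0,1],[-0.2,-3.1,105,0,1],[-0.2,-3.1,105,0,1]]
  ]
}}

```text
t: 10.4
position: [0.5341, 0.2593, 0.0897]
orientation: [0.994, 0.108, -0.002, 0.0]
contact_force: [0.3, -0.2, 0.1]
width: 1.0
```

```bash
python3 -c "
from rig import bot
from h import *
bot.camera('side')
s,r,p,im=snap(bot,'wrist','w14');st(bot)"
```

```text
t10.45 p [535.5 259.8  91.7] psi -77.64 tz [-6.e-04 -2.e-04 -1.e+00] F [ 0.4 -0.1  0.2] w 1.000 j6 1.67
t10.50 p [536.5 260.1  92.9] psi -77.64 tz [ 1.7e-03  6.0e-04 -1.0e+00] F [ 0.8 -0.4  0.7] w 1.000 j6 1.67
```

View pics/w14.png

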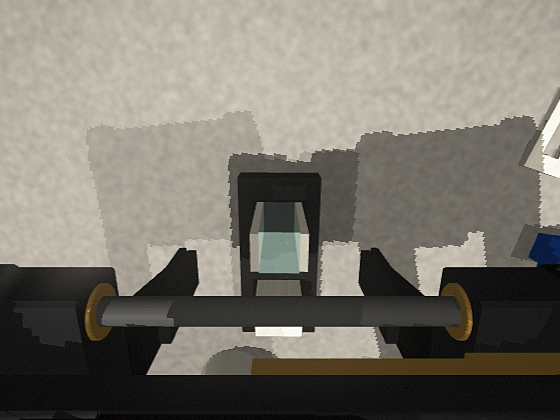

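The cell (249-308, centre 278.5) is centred between the fingers (197 and 359, centre 278). Continue down, then close.

{"fn": "play_rows", "kwargs": {
  "targets": [
    [[0,0,15,0,1],[0,0,32,0,1],[0,0,48,0,1],[0,0,58,0,1],[0,0,61,0,1],[0,0,61,0,1],[0,0,61,0,1]]
  ]
}}

```text
t: 11.08
position: [0.5365, 0.2603, 0.0319]
orientation: [0.994, 0.108, 0.001, -0.0]
contact_force: [-0.9, 0.5, -0.0]
width: 1.001
```

{"fn": "play_rows", "kwargs": {
  "targets": [
    [[0,0,0,0,0.2],[0,0,0,0,0],[0,0,0,0,0],[0,0,0,0,0],[0,0,0,0,0],[0,0,0,0,0],[0,0,0,0,0]]
  ]
}}

```text
t: 11.67
position: [0.5355, 0.2599, 0.0305]
orientation: [0.994, 0.108, -0.0, 0.0]
contact_force: [-0.0, -0.2, -0.9]
width: 0.562
```

```bash
python3 -c "
from rig import bot
from h import *
s,r,p,im=snap(bot,'wrist','w15',3.5,(170,160,390,320));snap(bot,'side','s15',5,(250,190,370,310))"
```

```text
t11.67 p [535.5 259.9  30.5] psi -77.64 tz [-1.e-04 -0.e+00 -1.e+00] F [-0.  -0.2 -0.9] w 0.562 j6 1.67
t11.72 p [535.5 259.9  30.5] psi -77.64 tz [-0. -0. -1.] F [-0.2  0.7 -0.7] w 0.538 j6 1.67
```

View pics/w15_z.png

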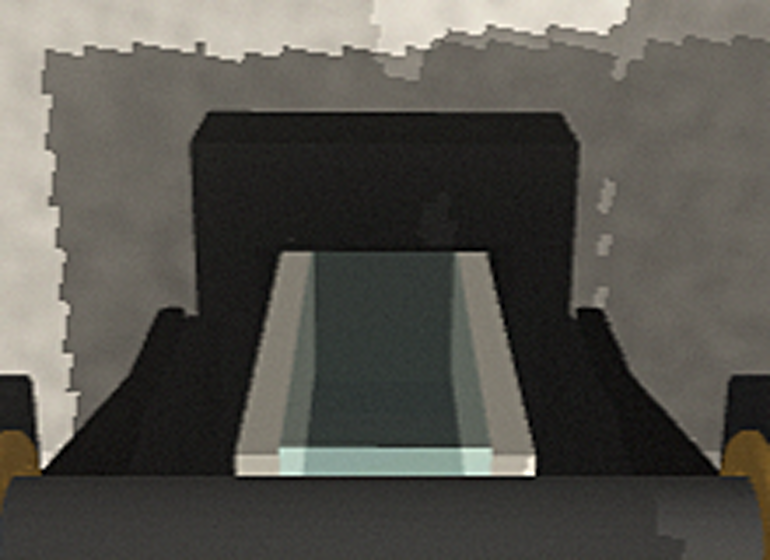

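View pics/s15_z.png

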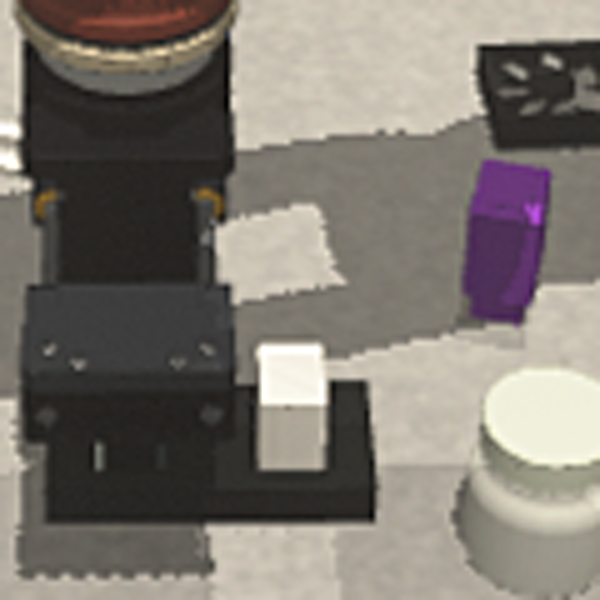

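Cell centred with the frosted faces facing the pads. Close fully.

{"fn": "play_rows", "kwargs": {
  "targets": [
    [[0,0,0,0,-1],[0,0,0,0,-1],[0,0,0,0,-1],[0,0,0,0,-1],[0,0,0,0,-1],[0,0,0,0,-1]]
  ]
}}

```text
t: 12.27
position: [0.5355, 0.2599, 0.0305]
orientation: [0.994, 0.108, -0.0, 0.0]
contact_force: [0.2, -0.2, -0.6]
width: 0.394
```

```bash
python3 -c "
from rig import bot
from h import *
s,r,p,im=snap(bot,'wrist','w16',3.5,(170,160,390,320));st(bot)"
```

```text
t12.27 p [535.5 259.9  30.5] psi -77.64 tz [-0. -0. -1.] F [ 0.2 -0.2 -0.6] w 0.394 j6 1.67
t12.32 p [535.5 259.9  30.5] psi -77.64 tz [-1.e-04 -1.e-04 -1.e+00] F [ 0.2 -0.1 -0.4] w 0.384 j6 1.67
```

View pics/w16_z.png

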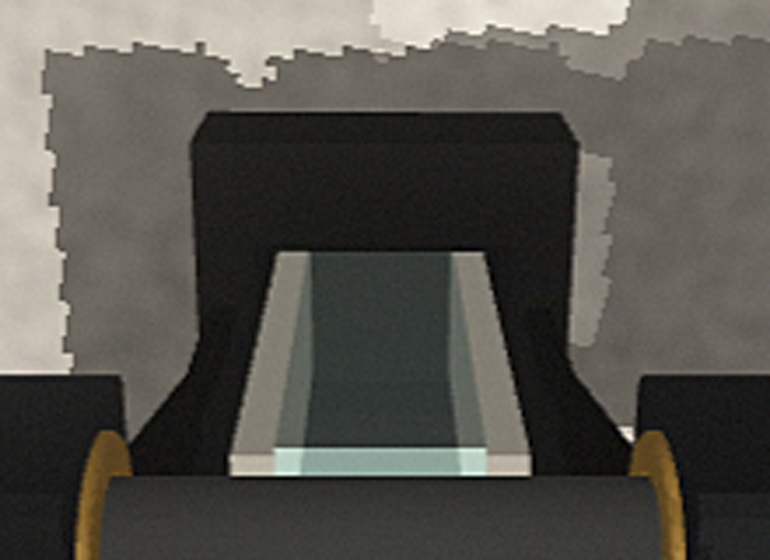

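{"fn": "play_rows", "kwargs": {
  "targets": [
    [[0,0,0,0,-1],[0,0,0,0,-1],[0,0,-8,0,-1],[0,0,-20,0,-1],[0,0,-40,0,-1],[0,0,-62,0,-1],[0,0,-85,0,-1],[0,0,-105,0,-1]]
  ]
}}

```text
t: 12.98
position: [0.5359, 0.2601, 0.1384]
orientation: [0.994, 0.108, 0.001, -0.0]
contact_force: [0.8, -0.4, -0.8]
width: 0.388
```

```bash
python3 -c "
from rig import bot
from h import *
s,r,p,im=snap(bot,'wrist','w17',3.5,(170,160,390,320));snap(bot,'side','s17',4,(230,130,380,280));s,r=st(bot)
print(totool(r,np.array([.6066,-.2748,.175])-s['position']))"
```

```text
t12.98 p [535.9 260.1 138.4] psi -77.63 tz [ 1.6e-03  6.0e-04 -1.0e+00] F [ 0.8 -0.4 -0.8] w 0.388 j6 1.67
t13.03 p [538.5 261.1 143.2] psi -77.63 tz [ 0.0081  0.0028 -1.    ] F [1.8 0.3 1.8] w 0.385 j6 1.67
t13.08 p [538.6 261.  141.5] psi -77.63 tz [ 0.0086  0.0029 -1.    ] F [ 1.9 -0.8 -0.7] w 0.391 j6 1.67
[-48.10366868 537.93311016 -34.52071441]
```

View pics/s17_z.png

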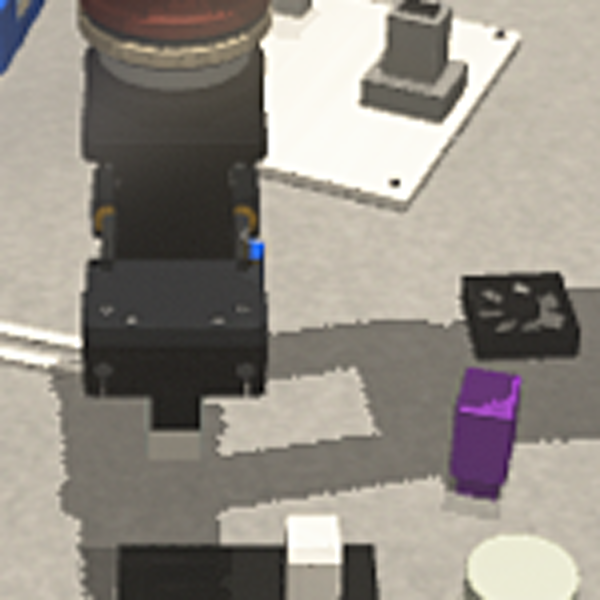

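View pics/w17_z.png

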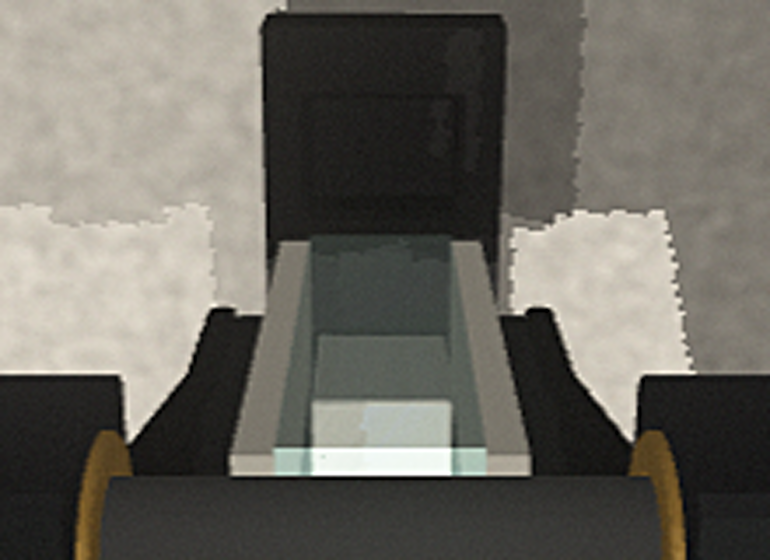

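The cell is lifted cleanly and the well is empty. Carry it.

{"fn": "play_rows", "kwargs": {
  "targets": [
    [[-1,12,-15,-0.05,-1],[-3,36,-30,-0.12,-1],[-6,70,-40,-0.2,-1],[-9,105,-40,-0.28,-1],[-12,140,-40,-0.36,-1],[-15,175,-40,-0.44,-1],[-18,210,-40,-0.52,-1],[-21,240,-40,-0.6,-1]]
  ]
}}

```text
t: 13.75
position: [0.5659, 0.0189, 0.1751]
orientation: [0.917, 0.398, -0.0, -0.0]
contact_force: [0.4, -0.4, -1.1]
width: 0.391
```

```bash
python3 -c "
from rig import bot
from h import *
s,r=st(bot)
print(totool(r,np.array([.6066,-.2748,.175])-s['position']))"
```

```text
t13.75 p [565.9  18.9 175.1] psi -43.06 tz [-7.e-04 -3.e-04 -1.e+00] F [ 0.4 -0.4 -1.1] w 0.391 j6 0.65
[-1.86821113e+02  2.30200176e+02  1.33213901e-01]
```

{"fn": "play_rows", "kwargs": {
  "targets": [
    [[-15,19,0,-0.07,-1],[-40,49,0,-0.15,-1],[-65,80,0,-0.23,-1],[-90,111,0,-0.31,-1],[-115,142,0,-0.39,-1],[-140,173,0,-0.46,-1],[-162,200,0,-0.52,-1],[-178,219,0,-0.52,-1]]
  ]
}}

```text
t: 14.42
position: [0.6033, -0.262, 0.1748]
orientation: [0.785, 0.62, -0.0, -0.0]
contact_force: [-0.3, 0.2, -1.4]
width: 0.392
```

{"fn": "play_rows", "kwargs": {
  "targets": [
    [[0,0,0,0,-1],[0,0,0,0,-1],[0,0,0,0,-1],[0,0,0,0,-1]]
  ]
}}

```text
t: 14.75
position: [0.6037, -0.2573, 0.1751]
orientation: [0.785, 0.62, -0.0, -0.001]
contact_force: [0.4, 0.2, -0.8]
width: 0.392
```

```bash
python3 -c "
from rig import bot
from h import *
snap(bot,'wrist','w18');snap(bot,'side','s18',4.5,(220,50,380,180));snap(bot,'scene','c18',5,(80,160,220,270))
s,r=st(bot)
print(totool(r,np.array([.6066,-.2748,.175])-s['position']))"
```

```text
t14.75 p [ 603.7 -257.3  175.1] psi -13.40 tz [-9.e-04  9.e-04 -1.e+00] F [ 0.4  0.2 -0.8] w 0.392 j6 -0.29
t14.80 p [ 603.8 -257.2  175.3] psi -13.38 tz [-6.e-04  6.e-04 -1.e+00] F [ 0.1 -0.1 -1.7] w 0.387 j6 -0.29
t14.85 p [ 604.  -257.2  175.5] psi -13.37 tz [-3.e-04  4.e-04 -1.e+00] F [-0.6 -0.3 -0.9] w 0.392 j6 -0.29
t14.90 p [ 604.1 -257.4  175.6] psi -13.38 tz [-0.e+00  2.e-04 -1.e+00] F [ 0.6 -0.8 -0.4] w 0.388 j6 -0.29
[-16.36941782   6.50590748   0.61357542]
```

View pics/w18.png

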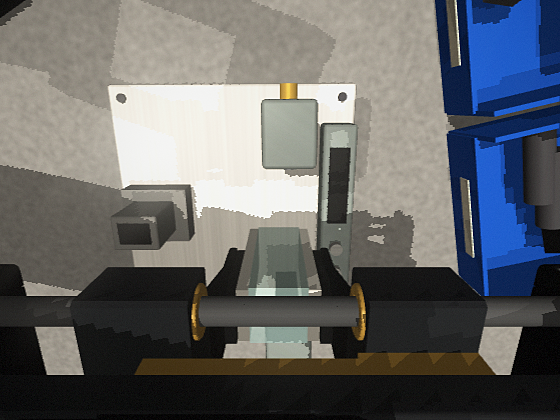

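View pics/s18_z.png

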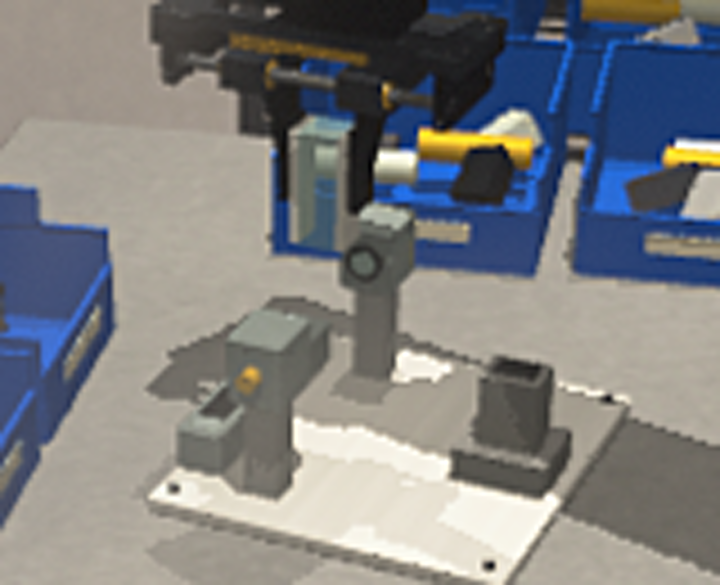

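View pics/c18_z.png

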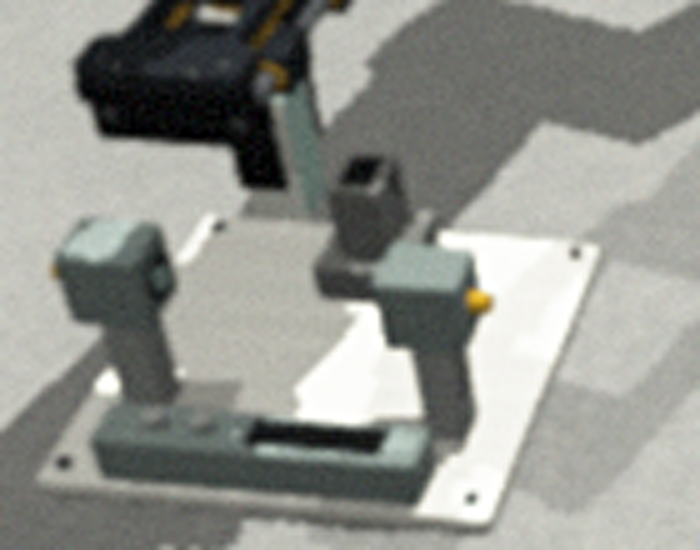

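```bash
python3 - <<'E'
from rig import bot
from h import *
im=cv2.imread("pics/w18.png")
A=cv2.resize(im[80:190,240:380],None,fx=5,fy=5,interpolation=cv2.INTER_CUBIC)
cv2.imwrite("pics/z11.png",A)
cv2.imwrite("pics/z12.png",cv2.resize(im[215:365,190:370],None,fx=4.2,fy=3.9,interpolation=cv2.INTER_CUBIC))
E
```

```text
(no output)
```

View pics/z11.png

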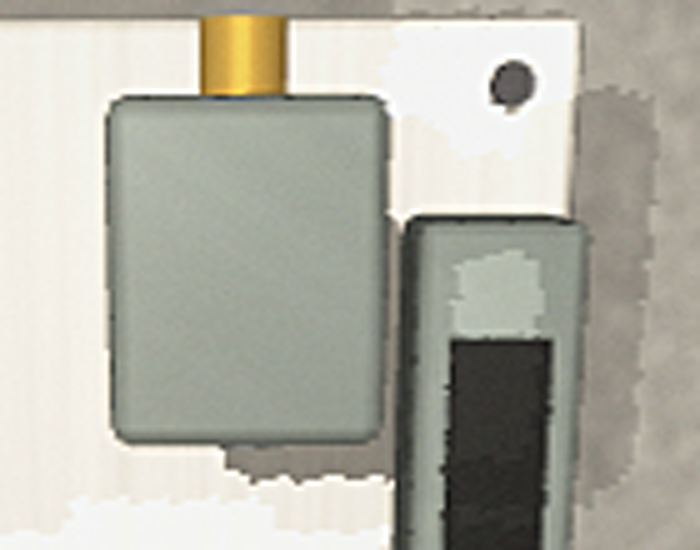

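View pics/z12.png

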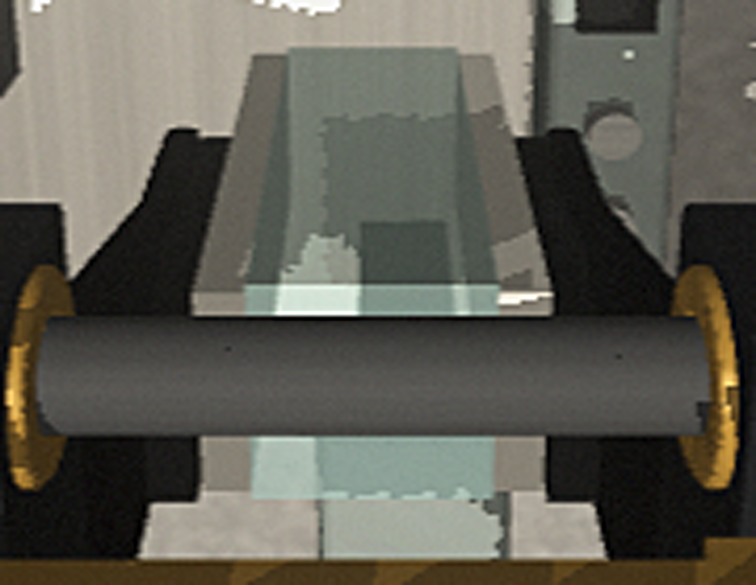

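```bash
python3 - <<'E'
from rig import bot
from h import *
s,r=st(bot)
p=bot.camera_params("wrist"); p["pose"]=np.load("pics/w18.npy")[0]; P=p["pose"];Z=P[2,3]
psi=np.radians(-13.40); ty=np.array([np.cos(psi),np.sin(psi),0]); tx=np.array([-np.sin(psi),np.cos(psi),0])
pos=np.array([.6037,-.2573,.1751]) # reading at w18
print("cam offs",(P[:3,3]-pos)@tx,(P[:3,3]-pos)@ty,Z-pos[2])
tl=lambda X:np.round([[(x-pos)@tx*1e3,(x-pos)@ty*1e3] for x in X],2)
H=np.array([onz(p,240+u/5,80+v/5,.122) for u,v in [(106,97),(389,97),(384,443),(110,443)]])
print("head",H.round(4),tl(H));
for i in range(4):
    d=H[(i+1)%4]-H[i];print("  %.4f %.2f"%(np.linalg.norm(d),np.degrees(np.arctan2(d[1],d[0]))))
hc=H.mean(0); yaw=np.radians(-13.15); yv=np.array([-np.sin(yaw),np.cos(yaw),0])
print("head c",hc,"beam by head",hc-.082*yv, tl([hc-.082*yv]))
hol=np.array([onz(p,u,v,.012) for u,v in [(121.3,97.5),(240+512/5,80+83/5)]]);d=hol[1]-hol[0];print("holes",hol.round(4),np.linalg.norm(d),np.degrees(np.arctan2(d[1],d[0])),tl(hol))
f=lambda q,z:tl([onz(p,190+u/4.2,215+v/3.9,z) for u,v in q])
print("cell top front",f([(193,283),(552,283)],Z-.1161),"rear",f([(200,498),(548,498)],Z-.1161),"bot front",f([(253,47),(493,47)],Z-.1861))
E
```

```text
t14.90 p [ 604.1 -257.4  175.6] psi -13.38 tz [-0.e+00  2.e-04 -1.e+00] F [ 0.6 -0.8 -0.4] w 0.388 j6 -0.29
cam offs 0.08087085096935605 0.00047748536567405623 0.1616091357232751
head [[ 0.6134 -0.1719  0.122 ]
 [ 0.647  -0.1798  0.122 ]
 [ 0.638  -0.2215  0.122 ]
 [ 0.6034 -0.2134  0.122 ]] [[ 85.35 -10.41]
 [ 85.39  24.21]
 [ 42.75  25.12]
 [ 42.68 -10.48]]
  0.0346 -13.32
  0.0427 -102.17
  0.0356 166.71
  0.0427 76.52
head c [ 0.62545827 -0.19664758  0.122     ] beam by head [ 0.60680317 -0.27649736  0.122     ] [[-17.96   7.47]]
holes [[ 0.483  -0.1369  0.012 ]
 [ 0.682  -0.1832  0.012 ]] 0.20428887647336874 -13.099784876123783 [[  89.12 -145.33]
 [  90.19   58.96]]
cell top front [[ 13.04 -16.3 ]
 [ 13.13  17.31]] rear [[-12.86 -16.55]
 [-12.75  17.95]] bot front [[ 12.75 -16.46]
 [ 12.82  17.5 ]]
```

{"fn": "play_rows", "kwargs": {
  "targets": [
    [[-8,3,0,-0.003,-1],[-17,6.7,0,-0.003,-1],[-17,6.7,10,-0.003,-1],[-17,6.7,25,-0.003,-1],[-17,6.7,42,-0.003,-1],[-17,6.7,60,-0.003,-1],[-17,6.7,75,-0.003,-1],[-17,6.7,82,-0.003,-1]]
  ]
}}

```text
t: 15.57
position: [0.6048, -0.2762, 0.0899]
orientation: [0.784, 0.62, -0.001, -0.002]
contact_force: [-0.7, 0.2, -2.0]
width: 0.39
```

{"fn": "play_rows", "kwargs": {
  "targets": [
    [[0,0,2,0,-1],[0,0,3,0,-1],[0,0,3,0,-1],[0,0,3,0,-1],[0,0,3,0,-1],[0,0,3,0,-1]]
  ]
}}

```text
t: 16.07
position: [0.607, -0.2771, 0.0916]
orientation: [0.784, 0.621, 0.0, 0.001]
contact_force: [-0.8, -0.0, -0.7]
width: 0.388
```

```bash
python3 -c "
from rig import bot
from h import *
snap(bot,'wrist','w19');snap(bot,'side','s19',6,(235,75,355,175));snap(bot,'scene','c19',6,(85,180,205,275))
s,r=st(bot)
print(totool(r,np.array([.6066,-.2748,.0895])-s['position']))"
```

```text
t16.07 p [ 607.  -277.1   91.6] psi -13.29 tz [ 1.5e-03 -9.0e-04 -1.0e+00] F [-0.8 -0.  -0.7] w 0.388 j6 -0.31
t16.12 p [ 606.9 -277.    91.4] psi -13.29 tz [ 1.1e-03 -7.0e-04 -1.0e+00] F [ 0.2  0.3 -1.6] w 0.391 j6 -0.31
t16.17 p [ 606.8 -277.    91.2] psi -13.29 tz [ 8.e-04 -5.e-04 -1.e+00] F [-0.2 -0.1 -1.4] w 0.389 j6 -0.31
t16.22 p [ 606.7 -276.9   91. ] psi -13.29 tz [ 6.e-04 -4.e-04 -1.e+00] F [ 0.4  1.3 -1.3] w 0.388 j6 -0.31
[ 2.00648994 -0.59008376  1.54319345]
```

View pics/w19.png

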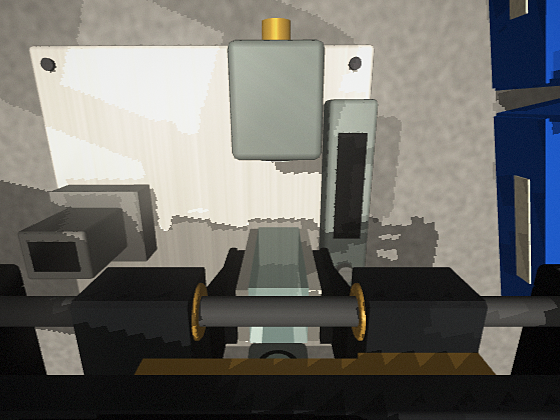

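View pics/s19_z.png

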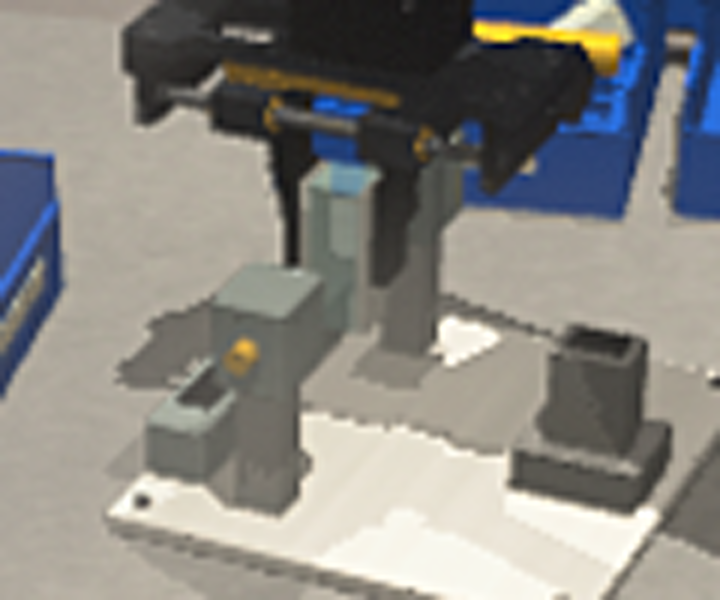

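View pics/c19_z.png

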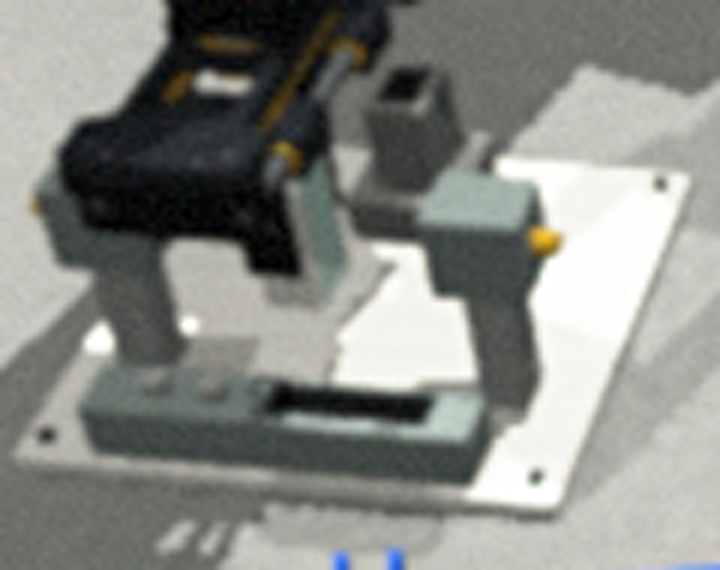

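```bash
python3 - <<'E'
from rig import bot
from h import *
im=cv2.imread("pics/w19.png")
cv2.imwrite("pics/z13.png",cv2.resize(im[20:170,215:345],None,fx=5,fy=4,interpolation=cv2.INTER_CUBIC))
cv2.imwrite("pics/z14.png",cv2.resize(im[215:365,190:370],None,fx=4.2,fy=3.9,interpolation=cv2.INTER_CUBIC))
E
```

```text
(no output)
```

View pics/z13.png

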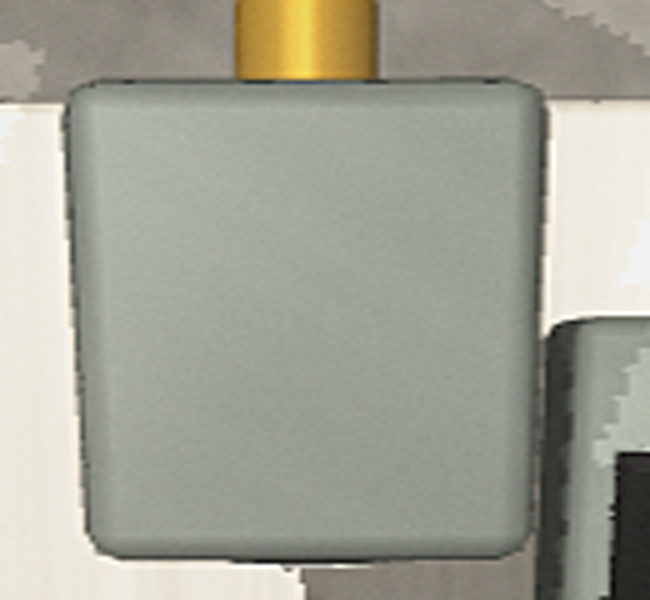

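View pics/z14.png

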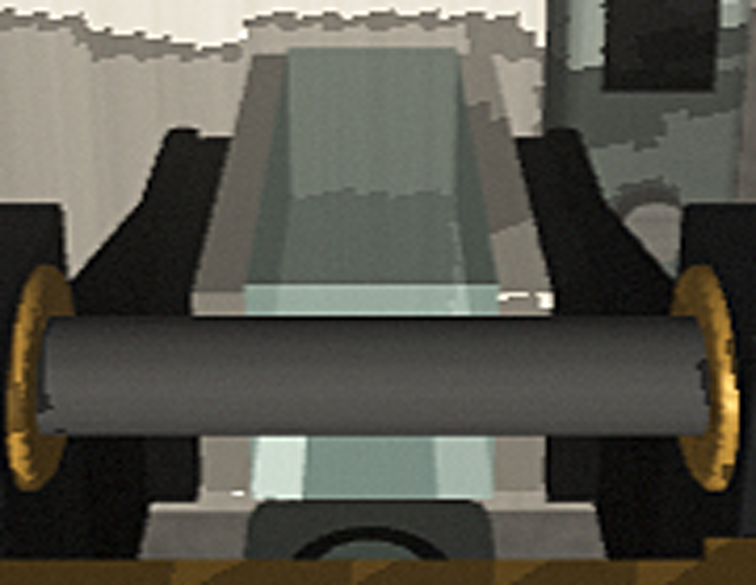

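```bash
python3 - <<'E'
from rig import bot
from h import *
p=bot.camera_params("wrist"); p["pose"]=np.load("pics/w19.npy")[0]; P=p["pose"];Z=P[2,3]
psi=np.radians(-13.29); ty=np.array([np.cos(psi),np.sin(psi),0]); tx=np.array([-np.sin(psi),np.cos(psi),0])
pos=np.array([.6070,-.2771,.0916])
print("cam offs",(P[:3,3]-pos)@tx,(P[:3,3]-pos)@ty,Z-pos[2])
tl=lambda X:np.round([[(x-pos)@tx*1e3,(x-pos)@ty*1e3] for x in X],2)
H=np.array([onz(p,215+u/5,20+v/4,.122) for u,v in [(64,79),(549,79),(531,557),(88,557)]])
print("head",tl(H),tl([H.mean(0)])-[82,0])
for i in range(4):
    d=H[(i+1)%4]-H[i];print("  %.4f %.2f"%(np.linalg.norm(d),np.degrees(np.arctan2(d[1],d[0]))))
f=lambda q,z:tl([onz(p,190+u/4.2,215+v/3.9,z) for u,v in q])
print("cell top front",f([(193,283),(552,283)],Z-.1161),"rear",f([(200,498),(548,498)],Z-.1161),"bot front",f([(253,47),(493,47)],Z-.1861))
# right head: intersect rays with plane tool x=-62 rel (approx): 
for u,v in [(246,515),(494,515),(372,552)]:
    o,d=ray(p,190+u/4.2,215+v/3.9); t=((-.060)-(o-pos)@tx)/(d@tx); X=o+d*t; print("rh",tl([X]),X[2])
hol=np.array([onz(p,u,v,.012) for u,v in [(47.8,64.5),(354.8,63)]]);d=hol[1]-hol[0];print(np.linalg.norm(d),np.degrees(np.arctan2(d[1],d[0])),tl(hol))
E
```

```text
cam offs 0.0810364777616781 0.0001128600275760943 0.1615403993814744
head [[103.72 -17.79]
 [103.77  16.7 ]
 [ 61.29  17.12]
 [ 61.24 -17.75]] [[ 0.51 -0.43]]
  0.0345 -13.20
  0.0425 -102.72
  0.0349 166.80
  0.0425 76.77
cell top front [[ 13.04 -16.36]
 [ 13.09  17.28]] rear [[-12.9  -16.6 ]
 [-12.85  17.92]] bot front [[ 12.67 -16.33]
 [ 12.72  17.64]]
rh [[-60.  -17.8]] 0.08276523916484699
rh [[-60.    18.48]] 0.0827091179711836
rh [[-60.     0.62]] 0.09087538599940093
0.20475024094145028 -12.940815685808408 [[ 107.63 -153.53]
 [ 108.88   51.21]]
```

{"fn": "play_rows", "kwargs": {
  "targets": [
    [[0.5,-0.3,0.5,-0.002,-1],[1,-0.5,1,-0.002,-1],[1,-0.5,1,-0.002,-1],[1,-0.5,1,-0.002,-1],[1,-0.5,1,-0.002,-1],[1,-0.5,1,-0.002,-1],[1,-0.5,1,-0.002,-1],[1,-0.5,1,-0.002,-1]]
  ]
}}

```text
t: 16.88
position: [0.6062, -0.2757, 0.0895]
orientation: [0.784, 0.621, 0.0, -0.0]
contact_force: [0.3, -0.2, -0.3]
width: 0.393
```

{"fn": "play_rows", "kwargs": {
  "targets": [
    [[0,0,0,0,-1],[0,0,0,0,-1],[0,0,0,0,-1],[0,0,0,0,-1],[0,0,0,0,-1],[0,0,0,0,-1]]
  ]
}}

```text
t: 17.38
position: [0.6062, -0.2757, 0.0895]
orientation: [0.784, 0.621, -0.0, -0.0]
contact_force: [0.7, -0.6, 0.4]
width: 0.389
```

```bash
python3 -c "
from rig import bot
from h import *
snap(bot,'wrist','w20');snap(bot,'side','s20');snap(bot,'scene','c20')
s,r=st(bot)
print(totool(r,np.array([.6066,-.2748,.0895])-s['position']),s['qd'].round(4))
im=cv2.imread('pics/w20.png')
cv2.imwrite('pics/z15.png',cv2.resize(im[20:170,215:345],None,fx=5,fy=4,interpolation=cv2.INTER_CUBIC))
cv2.imwrite('pics/z16.png',cv2.resize(im[215:365,190:370],None,fx=4.2,fy=3.9,interpolation=cv2.INTER_CUBIC))
"
```

```text
t17.38 p [ 606.2 -275.7   89.5] psi -13.18 tz [-0. -0. -1.] F [ 0.7 -0.6  0.4] w 0.389 j6 -0.32
t17.43 p [ 606.2 -275.7   89.5] psi -13.18 tz [ 0. -0. -1.] F [ 0.5 -0.4 -1.1] w 0.387 j6 -0.32
t17.48 p [ 606.2 -275.7   89.6] psi -13.17 tz [ 0. -0. -1.] F [-0.  -0.1 -0.7] w 0.387 j6 -0.32
t17.53 p [ 606.2 -275.7   89.5] psi -13.18 tz [-0. -0. -1.] F [-0.1 -0.  -1.1] w 0.386 j6 -0.32
[0.98409099 0.16209237 0.03591729] [ 0.0005 -0.0011 -0.0008  0.     -0.0001 -0.0001]
```

View pics/z15.png

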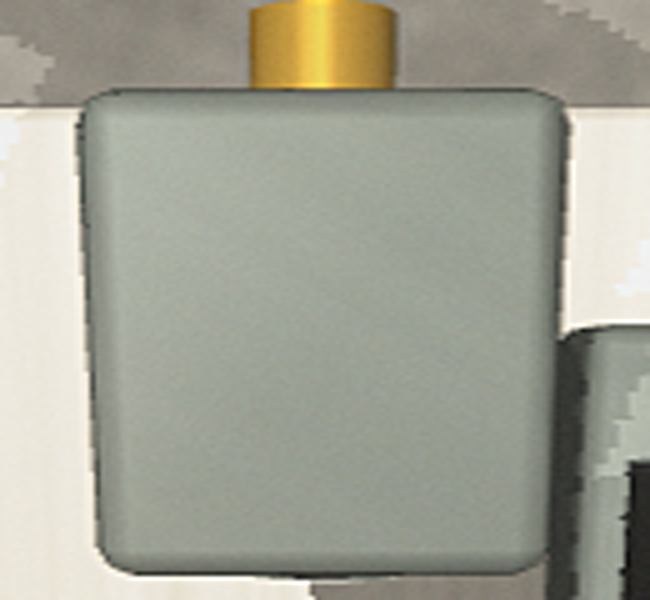

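View pics/z16.png

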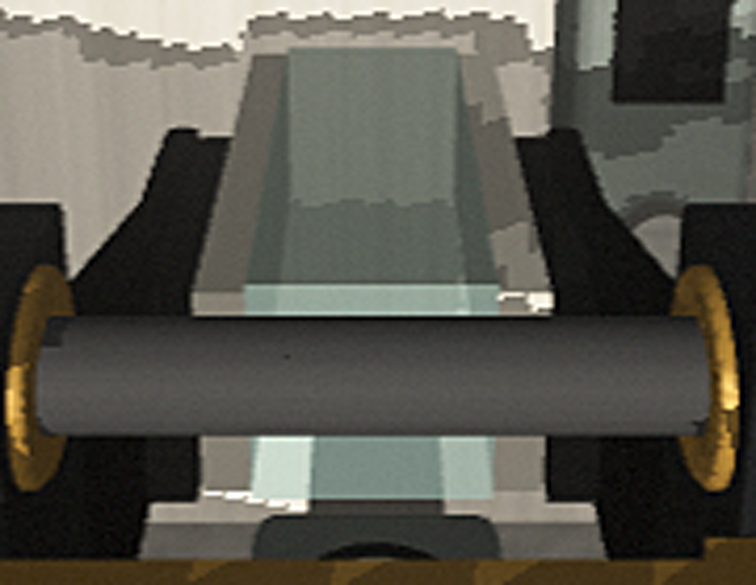

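View pics/s20.png

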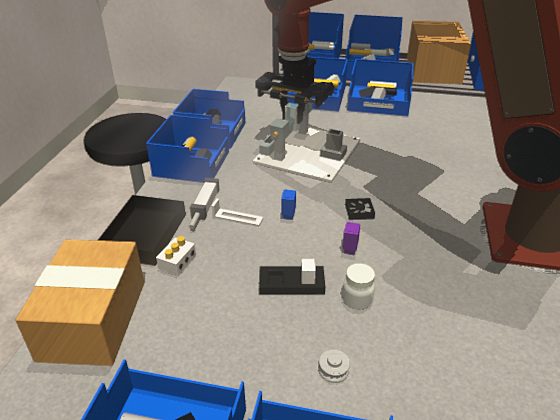

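View pics/c20.png

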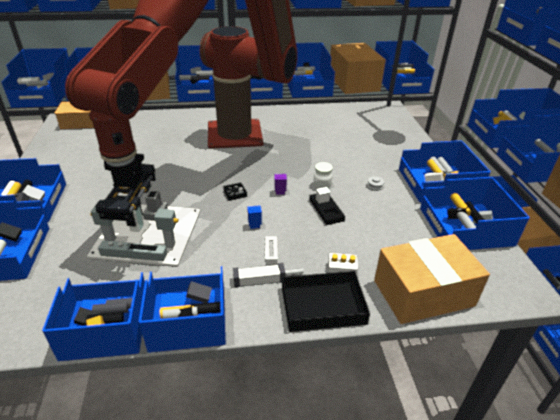

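```bash
python3 - <<'E'
from rig import bot
from h import *
p=bot.camera_params("wrist"); p["pose"]=np.load("pics/w20.npy")[0]; P=p["pose"];Z=P[2,3]
psi=np.radians(-13.18); ty=np.array([np.cos(psi),np.sin(psi),0]); tx=np.array([-np.sin(psi),np.cos(psi),0])
pos=np.array([.6062,-.2757,.0895])
tl=lambda X:np.round([[(x-pos)@tx*1e3,(x-pos)@ty*1e3] for x in X],2)
H=np.array([onz(p,215+u/5,20+v/4,.122) for u,v in [(76,89),(572,89),(549,575),(98,575)]])
print("head",tl(H),tl([H.mean(0)])-[82,0])
f=lambda q,z:tl([onz(p,190+u/4.2,215+v/3.9,z) for u,v in q])
print("cell top front",f([(193,283),(552,283)],Z-.1161),"rear",f([(200,498),(548,498)],Z-.1161),"bot front",f([(253,47),(493,47)],Z-.1861))
print("right head bottom edge",f([(260,514),(490,514)],.078))
for u,v in [(253,535),(501,535),(379,545)]:
    o,d=ray(p,190+u/4.2,215+v/3.9); t=((-.060)-(o-pos)@tx)/(d@tx); X=o+d*t; print("rh",tl([X]),X[2])
E
```

```text
head [[102.55 -16.69]
 [102.6   18.11]
 [ 59.83  18.34]
 [ 59.77 -16.74]] [[-0.81  0.75]]
cell top front [[ 13.01 -16.32]
 [ 13.09  17.31]] rear [[-12.91 -16.56]
 [-12.82  17.96]] bot front [[ 12.67 -16.4 ]
 [ 12.74  17.57]]
right head bottom edge [[-62.03 -16.05]
 [-61.94  18.11]]
rh [[-60.   -16.46]] 0.08516733050649972
rh [[-60.    19.07]] 0.08505556244747847
rh [[-60.     1.58]] 0.08728105578915568
```

Everything measures within about 1 mm and 0.3°, and the arm is at rest. Handing in.

```bash
python3 -c "
from rig import bot
from h import *
st(bot);print(bot.sign_off());st(bot)"
```

```text
t17.53 p [ 606.2 -275.7   89.5] psi -13.18 tz [-0. -0. -1.] F [-0.1 -0.  -1.1] w 0.386 j6 -0.32
the job is handed in; nothing more can be done
None
the job is handed in; nothing more can be done
```

I pushed the grey relay fully into the tester socket and let go of it. Then I lifted the cell by its frosted faces and handed in at 17.5 s, with the gripper alone holding the cell still and upright between the heads.

- **Relay:** the arm stopped at 47.3 mm (47.5 mm expected when fully home) with about 14 N of upward reaction. Pictures after letting go show its body sitting on the block, upright.
- **Cell:** the tool points straight down and its turn is −13.18°, against −12.9° to −13.3° measured for the tester. The middle of the cell is at about 100 mm height, and nothing is pressing on the tool.
- **Other objects:** the last pictures show nothing else visibly moved.

My two position checks disagree slightly along the light path. The arm's reading against the seated relay asks for about +1 mm, while the wrist camera view of the two heads asks for about −0.9 mm. I left the cell between the two. Across the light path both checks agree to within about 0.4 mm. The camera also suggests a turn error of about 0.25°, which I left because the other tester angles fall on both sides of it.

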